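Stand the toppled carton up and push it home in the bench rack

TASK

The tall blue carton that has toppled over onto the tube block belongs in the empty middle bay of the bench rack behind it. Push it back up onto its base, then push low down on its front to slide it along the bench into the bay until it stands fully home against the back panel. Only push gently with the fingertips or the outside of the fingers, do not grip it or lift it off the bench, and leave the tube block, the other carton and the bottle where they are.

Things in the scene. Friction and masses are not known exactly. Their poses are not given: they have to be found in the camera images.
- carton: toppled carton: closed blue and white cardboard box 66 x 98 x 122 mm, about 0.28 kg. Origin: centre of its 66 x 98 mm base; x across the 66 mm width, y along the 98 mm depth (+y = back, goes into the bay first), z up its height. At the start tipped about 0.78 rad towards the robot over its front bottom edge, its front on the tube block. Friction on the bench about 0.5: it slides if pushed low, below about 65 mm, and tips back if pushed higher
- carton_top_edge (a point): middle of the carton's upper front edge (its local 0, -49, 122 mm): at the start the part nearest the robot, hanging free about 86 mm above the bench
- carton_front_foot (a point): middle of the carton's front bottom edge (its local 0, -49, 0 mm), which rests on the bench and which it tips about; below a tilt of about 0.67 rad the carton falls back on its base by itself
- carton_back_foot (a point): middle of the carton's back bottom edge (its local 0, 49, 0 mm)
- rack: bench rack, screwed down: three bays side by side. Origin: on the bench in the empty middle bay, where the centre of the carton's base belongs; x into the bay (away from the robot), y left, z up. Bay centre lines at y = 0 and +-84 mm. The bench is the floor of the bays. When home the carton's y points along the rack's x and its front 43 mm stick out of the bay
- rack_back (a point): on the inner face of the back panel at bench height, middle bay: 50.5 mm along x from the rack's origin. The grey steel panel is 101 mm high. White dividers reach 56 mm forward from it, 78 mm high, 12 mm thick, 72 mm clear between them; their front 24 mm taper to 3 mm wide noses, which guide the carton in if its back is within about 7 mm of the bay's centre line
- tube_block: blue plastic micro tube block, 70 (its x) x 226 (its y) x 36 mm high (rim 28 mm), 0.3 kg, loose, lying on the bench in front of the rack under the carton's upper part. Origin: centre of its underside
- carton_2: second carton like the first, loose, standing in the left bay (rack y = +84 mm). Origin: centre of its base
- bottle: brown reagent bottle with a screw cap, diameter 60 mm, 98 mm high, loose, standing in the right bay (rack y = -84 mm). Origin: centre of its base
Not all that is in view belongs to the job. What is shaped like the carton_2 but orange is not meant.

How it is judged:
On the way:
1. the carton stands upright on its base again (angle between carton's own z axis and vertical below 0.08 rad and height (world z) of each of carton_front_foot, carton_back_foot below 0.006 m), for 0.2 s.
At the end, for the whole second after the job is handed in: The carton rests upright (0.04 rad) on the bench in the middle bay, within 6 mm of the back panel, square to it (0.09 rad). Tube block moved under 15 mm, second carton and bottle under 12 mm, both upright (x of carton in the frame of rack between -0.006 and 0.008 m and y of carton in the frame of rack between -0.007 and 0.007 m and angle between the y axis of carton and the x axis of rack, either way round below 0.09 rad and angle between carton's own z axis and vertical below 0.04 rad and height (world z) of carton below 0.005 m and linear speed of carton below 0.01 m/s and angle between each of carton_2, bottle's own z axis and vertical below 0.05 rad and distance of tube_block from where it was at the start of the episode below 0.015 m and distance of each of carton_2, bottle from where it was at the start of the episode below 0.012 m); the robot touches nothing.
It fails at once if the carton is lifted or carried clear of the bench (height (world z) of each of carton_front_foot, carton_back_foot above 0.012 m).
It fails at once if the carton is gripped or pressed hard (contact force between the fingers and carton above 38 N).
It fails at once if the carton is knocked flat (angle between carton's own z axis and vertical above 1.2 rad).
It fails at once if the tube block is shoved away or lifted (distance of tube_block from where it was at the start of the episode above 0.02 m or height (world z) of tube_block above 0.012 m).
It fails at once if the second carton or the bottle is disturbed (distance of any of carton_2, bottle from where it was at the start of the episode above 0.015 m or angle between any of carton_2, bottle's own z axis and vertical above 0.3 rad).
It also fails if it takes over 42 s, if anything falls off the work surface, if the arm or the gripper's body presses on something with over 40 N, if the wrist force passes 120 N, or if a joint passes its speed limit or range.

ROBOT

A 6-joint arm with a two-finger parallel gripper is mounted at the origin on the work surface; the furniture and walls round the work are solid. World frame = base frame: x ahead of the robot, y to its left, z up, the work surface at z = 0. Lengths are in m, angles in rad, forces in N, time in s.
With the tool pointing down it reaches from about 0.4 to 0.825 m from the base axis. Payload 7 kg.
Tool frame: the origin (TCP) lies midway between the tips of the shut fingers; the grasp point (between the pads) lies 19 mm behind it; y points along the fingers, z is the direction in which the jaws open and shut, and the axes are right-handed (so a half turn about y gives the same grasp; the last joint's range is limited). The gripper opens to 88 mm and grips with 3 to 60 N. Pads are 19 mm wide; open, the fingers measure 130 mm over their backs; the gripper's body (78 mm by 193 mm) begins 47 mm behind the grasp point.
Start: joints at [1.604, 0.359, 0.012, 0, -1.224, -0.288], TCP at [0.17, 0.653, 0.193] pointing down, gripper open.
Joint ranges: [-3.07, 3.07], [-1.43, 2.12], [-1.02, 1.25], [-3.03, 1.67], [-3.05, -0], [-3.03, 3.03]. Speed limits (rad/s): [2.39, 2.39, 3.01, 3.14, 3.14, 3.14].

INTERFACE

Orientations are given as [roll, pitch, yaw] about the fixed x, y, z axes, in that order (R = Rz(yaw) Ry(pitch) Rx(roll)).
In Python, from station import arm gives the robot as it stands.
- The arm moves only by the tool move_arm, never from a script. Its argument "deltas" is a list of rows, each an object with "dp": the shift along the tool's x, y, z in mm, a list of three; "rotation": the turn, a rotation vector about the tool's x, y, z in degrees, a list of three. A call has 1 to 5 rows; each row shifts and turns the pose as measured when the row begins, along the tool's axes as they then stand; what a row does not reach is not made up. A row lasts 1/12 s, in which the tool goes at most 41.7 mm and 7.16 degrees, less where a joint would pass 70% of its speed; a pose out of reach is approached as far as the arm can. A call is refused whole if a number of a shift passes 41.7 or a number of a turn 7.16, either way. A call with a gripper value outside its range is refused whole. "jaw" is the closure in counts, from 0 (fully open) to 255 (shut), set as the call begins (left out, the last holds). The fingers move at their own pace and stop on an object; "squeeze" is the grip in N (left out, the last holds). Time passes only in rows, so rows that do not move let the fingers close. It gives the time, the measured TCP pose, the force and the opening at its end, in the units of the state.
- arm.get_state(): the state, without advancing time (a new reading comes with each control period).
- arm.grab_frame(name): name is "scene" or "top" or "wrist"; returns a dict with "pixels" (400x640x3 uint8, red, green, blue), "z_map" (400x640 float32, m along the optical axis (not along the pixel's ray), 0 where there is no reading), "fx", "fy", "cx", "cy" (pixels), "cam_to_world" (4x4, takes a point from camera to world coordinates); the wrist camera has in their place "mount" (4x4, takes a point from camera to tool coordinates, whose origin is the TCP and whose axes are the tool frame's). Camera axes: x right, y down, z forward; pixel columns grow to the right and rows downward; lengths in m; the calibration is good to about 2 mm. A picture is of the moment at which its call begins: read the wrist's pose just before it.
- arm.job_done(): hands the job in, once; it reports no verdict.
The state is a dict: "t": time; "q": joint angles; "qd": joint speeds; "joint_efforts": joint torques, N m; "eef_pos": TCP position; "ee_rot": TCP orientation; "force": force on the tool from outside, world axes, zero at the start; "moment": the same for the moment, N m; "width": finger opening in m.
Only numpy, scipy, OpenCV 4.12 (cv2) and the standard library are available. Lean on these libraries where they do the work, as an engineer would, in place of code of your own. Each camera call takes 0.05 s, during which the arm holds its last target.

## Working session

There is one attempt and no reset: what is moved stays moved. The work goes in short steps, Python scripts to look and compute and a tool call to move; the robot and the scene stay as the last step left them, time stands still between calls to the robot, and variables do not carry over. Pictures are saved under pics/ and viewed, and the job is handed in when it is done.

Besides the shell and the picture viewer there is one more tool, called after "Call:" as name(argument=value, ...) on one line, values as JSON. move_arm: Moves the arm, as the interface text tells. Its arguments: {"type":"object","properties":{"deltas":{"type":"array","items":{"type":"object","properties":{"dp":{"type":"array","items":{"type":"number"}},"rotation":{"type":"array","items":{"type":"number"}}}}},"jaw":{"type":"number"},"squeeze":{"type":"number"}},"required":["deltas"]}

```bash
ls; mkdir -p pics; python3 - <<'E'
from station import arm
import cv2
s=arm.get_state(); print({k:s[k] for k in ('t','q','eef_pos','ee_rot','force','width')})
import pickle
d={}
for n in ("scene","top"):
    f=arm.grab_frame(n); d[n]=f
    cv2.imwrite(f"pics/{n}0.png",f["pixels"][:,:,::-1]); print(n,f["fx"],f["cam_to_world"])
pickle.dump(d,open("f0.pkl","wb"))
E
```

```text
pics
{'t': 0.0, 'q': array([ 1.60406347e+00,  3.59430949e-01,  1.10804974e-02, -3.15386732e-04,
       -1.22412631e+00, -2.88099711e-01]), 'eef_pos': array([0.17006367, 0.65266831, 0.19230994]), 'ee_rot': array([-1.56910091e+00,  1.93241268e-04,  2.88665284e+00]), 'force': array([ 0.15060647,  0.17794318, -0.29210554]), 'width': 0.0876637958389057}
scene 409.4320635805885 [[-0.50072499 -0.48505616  0.71693445 -0.05255344]
 [-0.86555499  0.27154349 -0.42080719  0.45557222]
 [ 0.00943624 -0.83125487 -0.55581139  0.5604764 ]
 [ 0.          0.          0.          1.        ]]
top 452.49788114956203 [[-0.00511034 -0.98452793  0.17515317  0.43713188]
 [-0.99992286  0.00304807 -0.01204109  0.09352083]
 [ 0.01132091 -0.17520119 -0.98446756  0.90798253]
 [ 0.          0.          0.          1.        ]]
```

View pics/scene0.png

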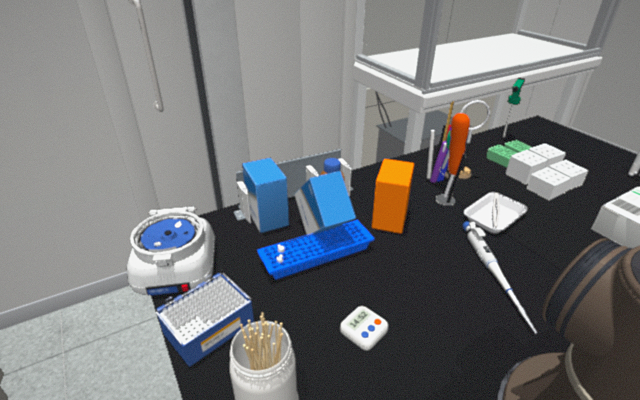

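View pics/top0.png

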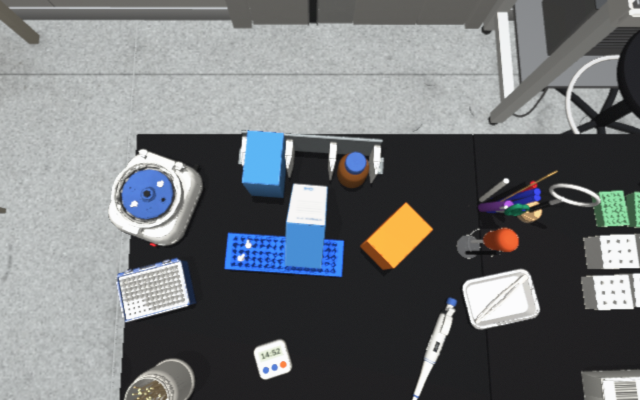

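The scene view shows the toppled blue/white carton at about (328,203) and the tube block at (316,250). Carton_2 is at (265,195), the bottle cap at (332,165), and an orange lookalike at (393,195), which I leave alone. The top view has the carton at (307,225), the bay between the divider noses at (290,158) and (333,160), the tube block at (285,255), and the orange box at (397,237). I'll measure these next.

```bash
cat > h.py <<'E'
import numpy as np,cv2,pickle
def cloud(f):
    z=f["z_map"];v,u=np.mgrid[0:z.shape[0],0:z.shape[1]]
    P=np.stack([(u-f["cx"])/f["fx"]*z,(v-f["cy"])/f["fy"]*z,z],-1)
    T=f["cam_to_world"]; W=P@T[:3,:3].T+T[:3,3]; W[z==0]=np.nan; return W
E
python3 - <<'E'
from h import *
d=pickle.load(open("f0.pkl","rb")); f=d["top"]; W=cloud(f); np.set_printoptions(precision=4,suppress=True)
for n,(u,v) in dict(bench=(200,320),cart_blue=(305,250),cart_blue2=(290,262),cart_white=(307,205),whitetop=(307,190),tb_l=(232,252),tb_r=(338,258),c2=(262,150),cap=(355,162),noseL=(290,170),noseR=(334,175),divL=(290,148),panel=(310,138),or_=(400,232)).items():
    print(n,W[v,u])
c=cv2.resize(f["pixels"][110:310,190:450,::-1],None,fx=3,fy=3,interpolation=cv2.INTER_CUBIC); cv2.imwrite("pics/crop0.png",c)
g=d["scene"]; c=cv2.resize(g["pixels"][130:290,220:430,::-1],None,fx=3.7,fy=3.7,interpolation=cv2.INTER_CUBIC); cv2.imwrite("pics/crop1.png",c)
E
```

```text
bench [0.3634 0.3124 0.0002]
cart_blue [0.4901 0.1068 0.1161]
cart_blue2 [0.4704 0.1339 0.0936]
cart_white [0.5697 0.1032 0.1161]
whitetop [0.604  0.1036 0.0805]
tb_l [0.4926 0.2487 0.0312]
tb_r [0.4804 0.0444 0.0274]
c2 [0.6692 0.1839 0.1217]
cap [0.653  0.0147 0.0979]
noseL [0.6568 0.1385 0.0222]
noseR [0.6515 0.049  0.0004]
divL [0.6861 0.1359 0.0776]
panel [0.7012 0.0978 0.0921]
or_ [ 0.5202 -0.059   0.1232]
```

View pics/crop0.png

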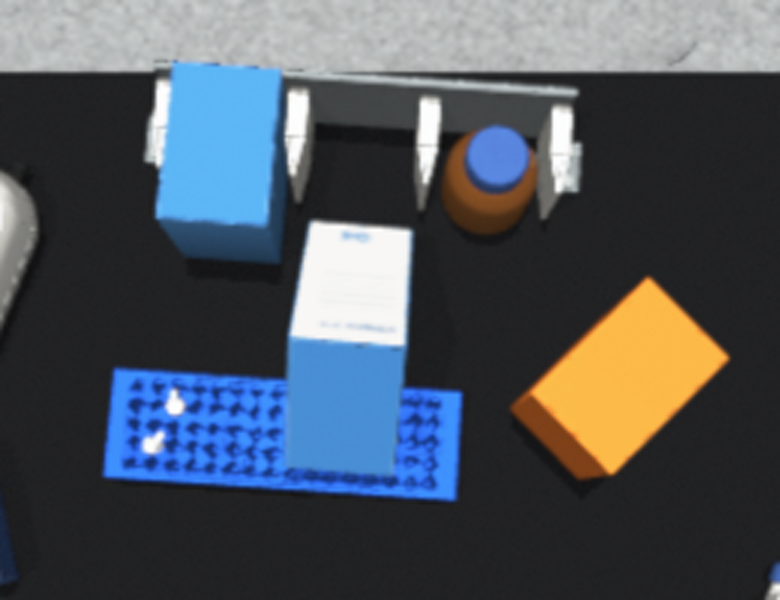

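View pics/crop1.png

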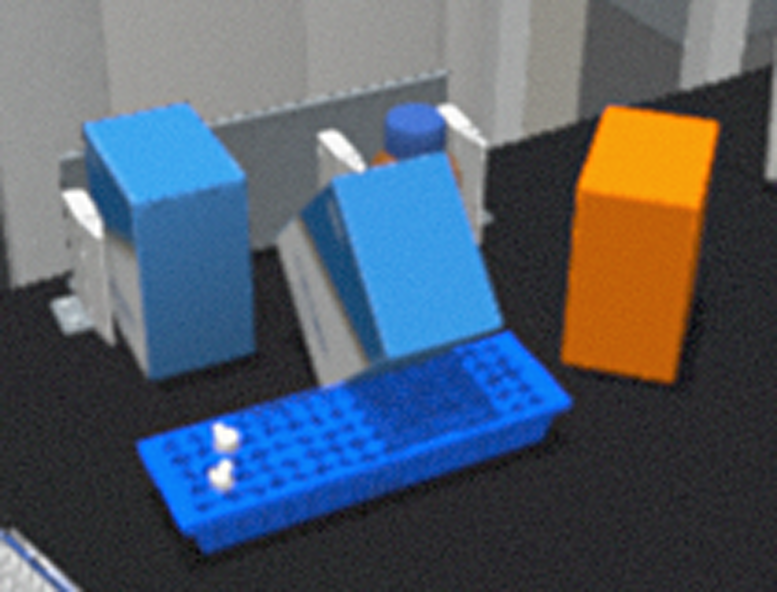

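The crops confirm it: the blue/white box leaning on the tube block (crop 350,350) is the carton. The upright blue one in the left bay is carton_2, and the orange one is not meant. I'll fit the poses next.

```bash
cat >> h.py <<'E'
from scipy.optimize import least_squares
from scipy.spatial.transform import Rotation as Rn
def boxfit(P,x0):
    # params: foot x,y,z(front edge mid), yaw, tilt  ; carton y axis horizontal dir = yaw angle (world), x right-handed
    H=np.array([33,49,61])/1e3
    def R(p):
        Rz=Rn.from_euler('z',p[3]-np.pi/2).as_matrix()
        return Rz@Rn.from_euler('x',p[4]).as_matrix()   # +tilt: top goes to -y (towards robot)
    def res(p):
        L=(P-p[:3])@R(p)
        L=L-np.array([0,.049,.061])
        q=np.abs(L)-H
        return np.linalg.norm(np.maximum(q,0),axis=1)+np.minimum(q.max(1),0)
    s=least_squares(res,x0,loss='soft_l1',f_scale=.002)
    return s.x,np.sqrt(np.mean(res(s.x)**2)),R(s.x)
E
python3 - <<'E'
from h import *
np.set_printoptions(precision=4,suppress=True)
d=pickle.load(open("f0.pkl","rb"))
f=d["top"]
W=cloud(f).reshape(-1,3);S=cloud(d["scene"]).reshape(-1,3)
def sel(W,a,b,c,e,z0,z1): return W[(W[:,0]>a)&(W[:,0]<b)&(W[:,1]>c)&(W[:,1]<e)&(W[:,2]>z0)&(W[:,2]<z1)]
for n,C in (("top",W),("scene",S)):
    P=sel(C,.40,.63,.04,.17,.05,.2); print(n,len(P))
    x,r,R=boxfit(P,[.52,.105,0,0,.78]); print(x,r)
    for nm,l in dict(topedge=(0,-.049,.122),backtop=(0,.049,.122),topR=(.033,-.049,.122),backfoot=(0,.098-.049,0)).items():
        print(nm,x[:3]+R@(np.array(l)+[0,.049,0]))
    P=sel(C,.61,.72,-.06,.03,.08,.105) 
    print("cap",P.mean(0) if len(P) else 0)
    P=sel(C,.60,.74,.15,.26,.115,.13)
    if len(P)>20: print("c2 top",cv2.minAreaRect(P[:,:2].astype(np.float32)*1000))
    P=sel(C,.43,.57,-.03,.30,.02,.032); print("tb",len(P),cv2.minAreaRect(P[:,:2].astype(np.float32)*1000))
    P=sel(C,.63,.75,-.1,.28,.094,.106); P=P[(P[:,0]>.68)&((P[:,1]<.14)) ]
    print("panel",len(P),np.polyfit(P[:,1],P[:,0],1) if len(P)>5 else 0, P.min(0) if len(P) else 0,P.max(0) if len(P) else 0)
    P=sel(C,.60,.72,-.06,.25,.07,.083); 
    for a,b in ((.12,.152),(.03,.07),(-.06,-.02),(.21,.25)):
        Q=P[(P[:,1]>a)&(P[:,1]<b)]; 
        if len(Q)>3: print("div",len(Q),Q.mean(0),Q.min(0),Q.max(0))
E
```

```text
top 3312
[ 0.548   0.1105 -0.     -0.0611  0.7835] 0.00926895830488602
topedge [0.462  0.1158 0.0864]
backtop [0.5313 0.1116 0.1556]
topR [0.46   0.0829 0.0864]
backfoot [0.6173 0.1063 0.0691]
cap [0.6669 0.0078 0.0962]
c2 top ((655.68408203125, 183.53680419921875), (66.48556518554688, 98.92064666748047), 85.27840423583984)
tb 2362 ((485.6961364746094, 116.06267547607422), (291.6889343261719, 70.65335083007812), 86.56759643554688)
panel 310 [0.0714 0.6952] [ 0.6902 -0.0345  0.0943] [0.7083 0.1387 0.105 ]
div 246 [0.6702 0.1374 0.077 ] [0.6037 0.1203 0.07  ] [0.7059 0.1512 0.083 ]
div 215 [0.6732 0.0539 0.0767] [0.6022 0.0301 0.07  ] [0.7    0.07   0.0829]
div 178 [ 0.669  -0.0271  0.0771] [ 0.6349 -0.0343  0.0704] [ 0.6929 -0.0201  0.0826]
div 106 [0.6818 0.2249 0.0774] [0.6089 0.2107 0.0706] [0.7111 0.2294 0.0825]
scene 2668
[ 0.5488  0.1069  0.0025 -0.0514  0.7884] 0.009421184216837424
topedge [0.4624 0.1114 0.0885]
backtop [0.5314 0.1078 0.158 ]
topR [0.4607 0.0784 0.0885]
backfoot [0.6178 0.1034 0.072 ]
cap [0.6704 0.0069 0.0933]
c2 top ((653.7155151367188, 184.87930297851562), (66.88275146484375, 100.97669982910156), 85.50308990478516)
tb 2845 ((507.66455078125, 114.59466552734375), (293.26641845703125, 118.25540924072266), 86.25009155273438)
panel 227 [0.0736 0.6928] [ 0.6884 -0.0349  0.094 ] [0.7066 0.1352 0.1034]
div 12 [0.638  0.1295 0.0769] [0.6006 0.12   0.0707] [0.7024 0.1355 0.0828]
div 155 [0.679  0.0516 0.0766] [0.6418 0.0301 0.07  ] [0.7001 0.0696 0.0828]
div 78 [ 0.6646 -0.0254  0.0764] [ 0.6332 -0.0335  0.0701] [ 0.6939 -0.0206  0.082 ]
div 198 [0.6661 0.221  0.0767] [0.6062 0.2103 0.0701] [0.7136 0.2306 0.0829]
```

```bash
python3 - <<'E'
from h import *
np.set_printoptions(precision=4,suppress=True)
d=pickle.load(open("f0.pkl","rb"))
C2={n:cloud(d[n]).reshape(-1,3) for n in d}
for n,C in C2.items():
    P=C[np.isfinite(C).all(1)]
    x=np.array([.548,.109,0,-.06,.784])
    for it in range(6):
        _,_,R=boxfit(P[:1],x) if 0 else (0,0,None)
        Rz=Rn.from_euler('z',x[3]-np.pi/2).as_matrix()@Rn.from_euler('x',x[4]).as_matrix()
        L=(P-x[:3])@Rz-[0,.049,.061]; q=np.abs(L)-np.array([33,49,61])/1e3
        dd=np.linalg.norm(np.maximum(q,0),axis=1)+np.minimum(q.max(1),0)
        Q=P[(np.abs(dd)<.006)&(P[:,2]>.045)]
        x,r,R=boxfit(Q,x)
    print(n,len(Q),x,r,"topedge",x[:3]+R@[0,0,.122],"backtop",x[:3]+R@[0,.098,.122],"backfoot",x[:3]+R@[0,.098,0])
    # tube block, z 0.02..0.037
    Q=P[(P[:,2]>.022)&(P[:,2]<.031)&(P[:,0]>.43)&(P[:,0]<.535)&(P[:,1]>-.02)&(P[:,1]<.245)]
    print(" tb",cv2.minAreaRect(Q[:,:2].astype(np.float32)*1000))
    # rack: panel top
    Q=P[(P[:,2]>.0985)&(P[:,2]<.1035)&(P[:,0]>.67)&(P[:,0]<.73)&(P[:,1]<.15)&(P[:,1]>-.04)]
    print(" paneltop",len(Q),np.polyfit(Q[:,1],Q[:,0],1))
    # panel face
    th=-.072; Rr=np.array([[np.cos(th),-np.sin(th)],[np.sin(th),np.cos(th)]])
    L=np.c_[P[:,:2]@Rr,P[:,2]]  # rack-aligned coordinates
    m=(P[:,0]>.6)&(P[:,0]<.75)&(P[:,1]>-.06)&(P[:,1]<.24)
    F=L[m&(P[:,2]>.03)&(P[:,2]<.09)&(P[:,1]>.065)&(P[:,1]<.12)&(L[:,0]>.66)]
    if len(F)>5: print(" panel face rackaligned x",len(F),np.median(F[:,0]),F[:,0].std())
    T=L[m&(P[:,2]>.0755)&(P[:,2]<.0805)]
    h,e=np.histogram(T[:,1],bins=np.arange(-.09,.2,.003)); print(" div y hist",[(round(a,3),b) for a,b in zip(e,h) if b>3])
    print(" tops",[ (np.median(T[k,1]).round(4),(T[k,1].min()+T[k,1].max()).round(4)/2,T[k,0].min().round(4),T[k,0].max().round(4)) for k in [ (abs(T[:,1]-c)<.012)&(T[:,0]>.64) for c in (-.075,.014,.098,.18)] if k.sum()>2])
E
```

```text
scene 2470 [ 0.5457  0.1059  0.0001 -0.0856  0.7781] 0.0010038100575277024 topedge [0.4604 0.1132 0.087 ] backtop [0.5299 0.1072 0.1558] backfoot [0.6152 0.0999 0.0689]
 tb ((490.537353515625, 113.41260528564453), (266.42266845703125, 84.22893524169922), 86.25009155273438)
 paneltop 137 [0.074  0.6928]
 panel face rackaligned x 416 0.6917337739865367 0.0014229326521463313
 div y hist [(np.float64(0.015), np.int64(8)), (np.float64(0.018), np.int64(15)), (np.float64(0.021), np.int64(16)), (np.float64(0.024), np.int64(13)), (np.float64(0.069), np.int64(4)), (np.float64(0.075), np.int64(6)), (np.float64(0.078), np.int64(6)), (np.float64(0.093), np.int64(5)), (np.float64(0.099), np.int64(12)), (np.float64(0.102), np.int64(13)), (np.float64(0.105), np.int64(13)), (np.float64(0.108), np.int64(16)), (np.float64(0.135), np.int64(4))]
 tops [(np.float64(0.0212), np.float64(0.021), np.float64(0.6416), np.float64(0.6943)), (np.float64(0.1035), np.float64(0.09865), np.float64(0.6428), np.float64(0.6934)), (np.float64(0.1702), np.float64(0.1703), np.float64(0.6905), np.float64(0.6918))]
top 3081 [
[... 1059 characters left out ...]
 (np.float64(0.156), np.int64(4)), (np.float64(0.159), np.int64(5)), (np.float64(0.162), np.int64(6)), (np.float64(0.165), np.int64(5)), (np.float64(0.168), np.int64(4)), (np.float64(0.171), np.int64(5)), (np.float64(0.174), np.int64(4)), (np.float64(0.18), np.int64(7)), (np.float64(0.183), np.int64(34)), (np.float64(0.186), np.int64(36)), (np.float64(0.189), np.int64(36)), (np.float64(0.192), np.int64(18)), (np.float64(0.195), np.int64(16))]
 tops [(np.float64(0.0199), np.float64(0.02015), np.float64(0.6404), np.float64(0.6925)), (np.float64(0.104), np.float64(0.0984), np.float64(0.6408), np.float64(0.6933)), (np.float64(0.1867), np.float64(0.18055), np.float64(0.6409), np.float64(0.6934))]
```

```bash
cat >> h.py <<'E'
TH=-.071
def rackpose(xp,yp,z,tilt):
    """xp,yp rack-aligned coordinates (world rotated by TH), tool tilt deg, jaws along rack y"""
    Rr=Rn.from_euler('z',TH)
    R0=Rr*Rn.from_matrix(np.array([[-1,0,0],[0,0,-1],[0,-1,0]]).T)
    return Rr.apply([xp,yp,z]), R0*Rn.from_euler('z',tilt,degrees=True)
def plan(goal,nrow=None):
    from station import arm
    s=arm.get_state(); p=np.array(s["eef_pos"]); R=Rn.from_euler('xyz',s["ee_rot"])
    g,G=goal
    dw=g-p; rv=(R.inv()*G).as_rotvec(degrees=True)
    n=nrow or int(max(np.abs(R.inv().apply(dw)).max()/41.,np.abs(rv).max()/.0071/1000*1)+1)
    n=nrow or int(max(np.abs(dw).max()*1000/38,np.abs(rv).max()/6.5)+1)
    print("t %.2f"%s["t"],"p",p.round(4),"rack",Rn.from_euler('z',-TH).apply(p).round(4),"F",np.round(s["force"],1),"w",round(s["width"],4),"rotleft",rv.round(1),"n",n)
    for i in range(n):
        Ri=R*Rn.from_rotvec(rv*i/n,degrees=True)
        print({"dp":list(np.round(Ri.inv().apply(dw/n)*1000,1)),"rotation":list(np.round(rv/n,1))})
E
python3 - <<'E'
from h import *
d=pickle.load(open("f0.pkl","rb"))
for n in d:
    P=cloud(d[n]).reshape(-1,3);P=P[np.isfinite(P).all(1)]
    for a in np.arange(.1,.66,.08):
        r=[]
        for b in np.arange(0,.9,.1):
            Q=P[(abs(P[:,0]-a)<.04)&(abs(P[:,1]-b)<.05)&(P[:,2]<.6)]
            r.append(round(float(Q[:,2].max()),2) if len(Q) else None)
        print(n,round(a,2),r)
plan(rackpose(.46,.1455,.20,45))
E
```

```text
scene 0.1 [0.28, 0.25, 0.0, None, None, None, None, None, None]
scene 0.18 [0.0, 0.0, 0.0, 0.14, 0.14, None, 0.32, None, None]
scene 0.26 [0.0, 0.02, 0.02, 0.16, 0.16, None, None, None, None]
scene 0.34 [0.0, 0.02, 0.02, 0.0, 0.06, 0.0, None, None, None]
scene 0.42 [0.12, 0.09, 0.03, 0.06, 0.06, 0.06, None, None, None]
scene 0.5 [0.12, 0.16, 0.04, 0.06, 0.09, 0.06, None, None, None]
scene 0.58 [0.12, 0.14, 0.12, 0.09, 0.09, 0.09, None, None, None]
scene 0.66 [0.1, 0.12, 0.12, 0.09, 0.09, 0.09, None, None, None]
top 0.1 [None, None, None, None, None, None, None, None, -0.79]
top 0.18 [0.0, 0.0, 0.0, 0.0, None, -0.0, None, None, -0.78]
top 0.26 [0.0, 0.02, 0.02, 0.16, 0.16, 0.0, None, None, -0.79]
top 0.34 [0.01, 0.02, 0.02, 0.0, 0.06, 0.0, None, None, -0.79]
top 0.42 [0.12, 0.09, 0.03, 0.06, 0.06, 0.06, None, None, -0.79]
top 0.5 [0.13, 0.16, 0.04, 0.06, 0.09, 0.06, None, None, -0.79]
top 0.58 [0.12, 0.15, 0.13, 0.09, 0.09, 0.09, None, None, -0.79]
top 0.66 [0.1, 0.12, 0.13, 0.09, 0.09, 0.09, None, None, -0.79]
t 0.10 p [0.17   0.6527 0.1924] rack [0.1233 0.6631 0.1924] F [-0.3 -0.1  
[... 1303 characters left out ...]
64(-0.3), np.float64(-0.7), np.float64(3.0)]}
{'dp': [np.float64(-21.7), np.float64(11.4), np.float64(33.1)], 'rotation': [np.float64(-0.3), np.float64(-0.7), np.float64(3.0)]}
{'dp': [np.float64(-20.7), np.float64(12.3), np.float64(33.4)], 'rotation': [np.float64(-0.3), np.float64(-0.7), np.float64(3.0)]}
{'dp': [np.float64(-19.7), np.float64(13.2), np.float64(33.7)], 'rotation': [np.float64(-0.3), np.float64(-0.7), np.float64(3.0)]}
{'dp': [np.float64(-18.6), np.float64(14.0), np.float64(34.0)], 'rotation': [np.float64(-0.3), np.float64(-0.7), np.float64(3.0)]}
{'dp': [np.float64(-17.4), np.float64(14.8), np.float64(34.2)], 'rotation': [np.float64(-0.3), np.float64(-0.7), np.float64(3.0)]}
```

Call:
move_arm(deltas=[{"dp":[-38,-28,0],"rotation":[0,0,0]},{"dp":[-38,-28,10],"rotation":[0,0,0]},{"dp":[-38,-28,20],"rotation":[0,0,0]},{"dp":[-38,-10,30],"rotation":[0,0,0]},{"dp":[-25,0,38],"rotation":[0,-2,0]}], jaw=215)

```text
t: 0.52
eef_pos: [0.301, 0.53, 0.2732]
ee_rot: [-1.557, 0.002, 2.93]
force: [0.4, -0.9, 0.1]
width: 0.0594
```

```bash
python3 - <<'E'
from h import *
plan(rackpose(.44,.1455,.22,30),13)
E
```

```text
t 0.52 p [0.301  0.53   0.2732] rack [0.2627 0.5501 0.2732] F [ 0.4 -0.9  0.1] w 0.0594 rotleft [-2.9 -7.7 29.9] n 13
{'dp': [np.float64(-17.9), np.float64(4.5), np.float64(28.8)], 'rotation': [np.float64(-0.2), np.float64(-0.6), np.float64(2.3)]}
{'dp': [np.float64(-17.4), np.float64(5.1), np.float64(29.0)], 'rotation': [np.float64(-0.2), np.float64(-0.6), np.float64(2.3)]}
{'dp': [np.float64(-16.9), np.float64(5.7), np.float64(29.2)], 'rotation': [np.float64(-0.2), np.float64(-0.6), np.float64(2.3)]}
{'dp': [np.float64(-16.3), np.float64(6.2), np.float64(29.4)], 'rotation': [np.float64(-0.2), np.float64(-0.6), np.float64(2.3)]}
{'dp': [np.float64(-15.8), np.float64(6.8), np.float64(29.6)], 'rotation': [np.float64(-0.2), np.float64(-0.6), np.float64(2.3)]}
{'dp': [np.float64(-15.2), np.float64(7.3), np.float64(29.8)], 'rotation': [np.float64(-0.2), np.float64(-0.6), np.float64(2.3)]}
{'dp': [np.float64(-14.6), np.float64(7.8), np.float64(30.0)], 'rotation': [np.float64(-0.2), np.float64(-0.6), np.float64(2.3)]}
{'dp': [np.float64(-13.9), np.float64(8.2), np.float64(30.2)], 'rotation': [np.float64(-0.2), np.float64(-0.6), np.float64(2.3)]}
{'dp': [np.float64(-13.3), np.float64(8.6), np.float64(30.3)], 'rotation': [np.float64(-0.2), np.float64(-0.6), np.float64(2.3)]}
{'dp': [np.float64(-12.6), np.float64(9.0), np.float64(30.5)], 'rotation': [np.float64(-0.2), np.float64(-0.6), np.float64(2.3)]}
{'dp': [np.float64(-11.9), np.float64(9.4), np.float64(30.7)], 'rotation': [np.float64(-0.2), np.float64(-0.6), np.float64(2.3)]}
{'dp': [np.float64(-11.2), np.float64(9.8), np.float64(30.8)], 'rotation': [np.float64(-0.2), np.float64(-0.6), np.float64(2.3)]}
{'dp': [np.float64(-10.5), np.float64(10.1), np.float64(31.0)], 'rotation': [np.float64(-0.2), np.float64(-0.6), np.float64(2.3)]}
```

Call:
move_arm(deltas=[{"dp":[-18,2,30],"rotation":[0,-1,0]},{"dp":[-18,2,32],"rotation":[0,-1,1]},{"dp":[-18,2,34],"rotation":[0,-1,2]},{"dp":[-17,4,34],"rotation":[0,-1,3]},{"dp":[-17,5,34],"rotation":[0,-1,4]}])

```text
t: 0.93
eef_pos: [0.3653, 0.3442, 0.2634]
ee_rot: [-1.553, 0.178, 3.02]
force: [0.4, 0.1, 1.0]
width: 0.0264
```

Call:
move_arm(deltas=[{"dp":[-17,6,34],"rotation":[0,-1,4]},{"dp":[-16,8,34],"rotation":[0,0,4]},{"dp":[-14,9,34],"rotation":[0,0,5]},{"dp":[-12,10,34],"rotation":[0,0,5]},{"dp":[-12,10,34],"rotation":[0,0,5]}])

```text
t: 1.35
eef_pos: [0.4301, 0.1592, 0.2482]
ee_rot: [-1.549, 0.596, 3.05]
force: [1.9, -1.3, 2.4]
width: 0.0134
```

```bash
python3 - <<'E'
from h import *
plan(rackpose(.44,.1445,.20,45),5)
E
```

```text
t 1.35 p [0.4301 0.1592 0.2482] rack [0.4177 0.1893 0.2482] F [ 1.9 -1.3  2.4] w 0.0134 rotleft [-2.  -0.8 10.9] n 5
{'dp': [np.float64(1.6), np.float64(10.8), np.float64(8.6)], 'rotation': [np.float64(-0.4), np.float64(-0.2), np.float64(2.2)]}
{'dp': [np.float64(2.0), np.float64(10.6), np.float64(8.7)], 'rotation': [np.float64(-0.4), np.float64(-0.2), np.float64(2.2)]}
{'dp': [np.float64(2.4), np.float64(10.5), np.float64(8.8)], 'rotation': [np.float64(-0.4), np.float64(-0.2), np.float64(2.2)]}
{'dp': [np.float64(2.8), np.float64(10.3), np.float64(8.8)], 'rotation': [np.float64(-0.4), np.float64(-0.2), np.float64(2.2)]}
{'dp': [np.float64(3.3), np.float64(10.2), np.float64(8.9)], 'rotation': [np.float64(-0.4), np.float64(-0.2), np.float64(2.2)]}
```

Call:
move_arm(deltas=[{"dp":[2,15,10],"rotation":[0,0,3]},{"dp":[2,18,10],"rotation":[-1,0,3]},{"dp":[2,18,10],"rotation":[-1,0,3]},{"dp":[2,18,9],"rotation":[0,0,2]},{"dp":[2,14,7],"rotation":[0,0,0]}])

```text
t: 1.77
eef_pos: [0.4924, 0.1426, 0.2761]
ee_rot: [-1.57, 0.693, 3.036]
force: [0.1, 0.8, -0.3]
width: 0.0137
```

```bash
python3 - <<'E'
from h import *
plan(rackpose(.483,.1445,.147,45),5)
from station import arm
f=arm.grab_frame("scene"); cv2.imwrite("pics/s1.png",cv2.resize(f["pixels"][100:300,180:460,::-1],None,fx=2.8,fy=2.8))
E
```

```text
t 1.77 p [0.4924 0.1426 0.2761] rack [0.4811 0.1772 0.2761] F [ 0.1  0.8 -0.3] w 0.0137 rotleft [-1.4 -1.5  5.3] n 5
{'dp': [np.float64(16.0), np.float64(20.3), np.float64(6.5)], 'rotation': [np.float64(-0.3), np.float64(-0.3), np.float64(1.1)]}
{'dp': [np.float64(16.4), np.float64(19.9), np.float64(6.5)], 'rotation': [np.float64(-0.3), np.float64(-0.3), np.float64(1.1)]}
{'dp': [np.float64(16.8), np.float64(19.6), np.float64(6.5)], 'rotation': [np.float64(-0.3), np.float64(-0.3), np.float64(1.1)]}
{'dp': [np.float64(17.2), np.float64(19.2), np.float64(6.5)], 'rotation': [np.float64(-0.3), np.float64(-0.3), np.float64(1.1)]}
{'dp': [np.float64(17.6), np.float64(18.9), np.float64(6.5)], 'rotation': [np.float64(-0.3), np.float64(-0.3), np.float64(1.1)]}
```

View pics/s1.png

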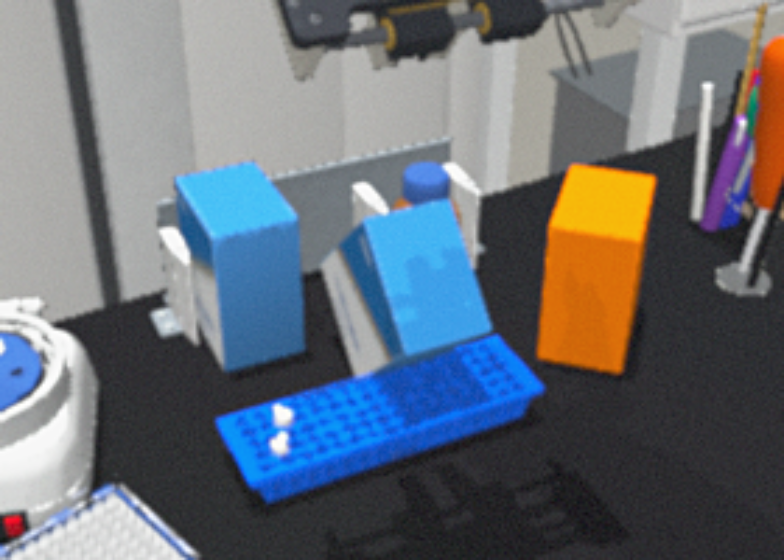

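```bash
python3 - <<'E'
from station import arm
import numpy as np
s=arm.get_state(); print(s["t"],np.round(s["q"],3),np.round(s["qd"],3),np.round(s["eef_pos"],4),s["ee_rot"])
E
```

```text
1.8167 [ 1.036 -0.322 -1.016  0.938 -0.802 -0.225] [ 0.053 -0.008 -0.01  -0.039 -0.084 -0.044] [0.4926 0.1415 0.2742] [-1.56813026  0.68950369  3.03611161]
```

The picture shows the gripper still above the carton. The carton is unmoved, leaning at (415,280) in the crop. Joint 3 is near its −1.02 limit, so this pose is too folded at 45° tilt. I'll use less tilt for the tip-up.

```bash
python3 - <<'E'
from h import *
plan(rackpose(.475,.1445,.22,20),5)
E
```

```text
t 1.82 p [0.4926 0.1415 0.2742] rack [0.4813 0.1761 0.2742] F [-0.1  0.7 -1.8] w 0.0137 rotleft [ -1.1  -1.7 -19.5] n 5
{'dp': [np.float64(7.7), np.float64(7.7), np.float64(6.3)], 'rotation': [np.float64(-0.2), np.float64(-0.3), np.float64(-3.9)]}
{'dp': [np.float64(7.2), np.float64(8.2), np.float64(6.3)], 'rotation': [np.float64(-0.2), np.float64(-0.3), np.float64(-3.9)]}
{'dp': [np.float64(6.7), np.float64(8.7), np.float64(6.3)], 'rotation': [np.float64(-0.2), np.float64(-0.3), np.float64(-3.9)]}
{'dp': [np.float64(6.1), np.float64(9.1), np.float64(6.3)], 'rotation': [np.float64(-0.2), np.float64(-0.3), np.float64(-3.9)]}
{'dp': [np.float64(5.5), np.float64(9.4), np.float64(6.3)], 'rotation': [np.float64(-0.2), np.float64(-0.3), np.float64(-3.9)]}
```

Call:
move_arm(deltas=[{"dp":[7,8,6],"rotation":[0,0,-4]},{"dp":[7,8,7],"rotation":[0,-1,-4]},{"dp":[7,9,7],"rotation":[-1,-1,-4]},{"dp":[6,9,7],"rotation":[0,0,-4]},{"dp":[6,9,7],"rotation":[0,0,-4]}])

```text
t: 2.23
eef_pos: [0.4803, 0.1052, 0.2174]
ee_rot: [-1.568, 0.329, 3.079]
force: [1.4, -0.9, 0.5]
width: 0.0138
```

```bash
python3 - <<'E'
from h import *
from station import arm
print(np.round(arm.get_state()["q"],3))
plan(rackpose(.475,.1445,.155,20),5)
E
```

```text
[ 0.834 -0.187 -0.728  0.344 -0.853  0.469]
t 2.23 p [0.4803 0.1052 0.2174] rack [0.4717 0.139  0.2174] F [ 1.4 -0.9  0.5] w 0.0138 rotleft [-0.   0.4  1.2] n 5
{'dp': [np.float64(3.4), np.float64(12.0), np.float64(-1.1)], 'rotation': [np.float64(-0.0), np.float64(0.1), np.float64(0.2)]}
{'dp': [np.float64(3.4), np.float64(12.0), np.float64(-1.1)], 'rotation': [np.float64(-0.0), np.float64(0.1), np.float64(0.2)]}
{'dp': [np.float64(3.5), np.float64(12.0), np.float64(-1.1)], 'rotation': [np.float64(-0.0), np.float64(0.1), np.float64(0.2)]}
{'dp': [np.float64(3.5), np.float64(12.0), np.float64(-1.1)], 'rotation': [np.float64(-0.0), np.float64(0.1), np.float64(0.2)]}
{'dp': [np.float64(3.6), np.float64(12.0), np.float64(-1.1)], 'rotation': [np.float64(-0.0), np.float64(0.1), np.float64(0.2)]}
```

Call:
move_arm(deltas=[{"dp":[7,17,-1],"rotation":[0,0,0]},{"dp":[7,17,-1],"rotation":[0,0,0]},{"dp":[7,17,-1],"rotation":[0,0,1]},{"dp":[6,17,-1],"rotation":[0,0,0]},{"dp":[6,15,-1],"rotation":[0,0,0]}])

```text
t: 2.65
eef_pos: [0.4785, 0.113, 0.1276]
ee_rot: [-1.576, 0.343, 3.072]
force: [0.9, 0.7, -0.1]
width: 0.0137
```

```bash
python3 - <<'E'
from h import *
plan(rackpose(.489,.1445,.131,20),5)
from station import arm
f=arm.grab_frame("scene"); cv2.imwrite("pics/s2.png",cv2.resize(f["pixels"][100:300,180:460,::-1],None,fx=2.8,fy=2.8))
E
```

```text
t 2.65 p [0.4785 0.113  0.1276] rack [0.4693 0.1466 0.1276] F [ 0.9  0.7 -0.1] w 0.0137 rotleft [0.3 0.1 0.4] n 5
{'dp': [np.float64(-3.9), np.float64(0.7), np.float64(0.4)], 'rotation': [np.float64(0.1), np.float64(0.0), np.float64(0.1)]}
{'dp': [np.float64(-3.9), np.float64(0.7), np.float64(0.4)], 'rotation': [np.float64(0.1), np.float64(0.0), np.float64(0.1)]}
{'dp': [np.float64(-3.9), np.float64(0.7), np.float64(0.4)], 'rotation': [np.float64(0.1), np.float64(0.0), np.float64(0.1)]}
{'dp': [np.float64(-3.9), np.float64(0.7), np.float64(0.4)], 'rotation': [np.float64(0.1), np.float64(0.0), np.float64(0.1)]}
{'dp': [np.float64(-3.9), np.float64(0.7), np.float64(0.4)], 'rotation': [np.float64(0.1), np.float64(0.0), np.float64(0.1)]}
```

View pics/s2.png

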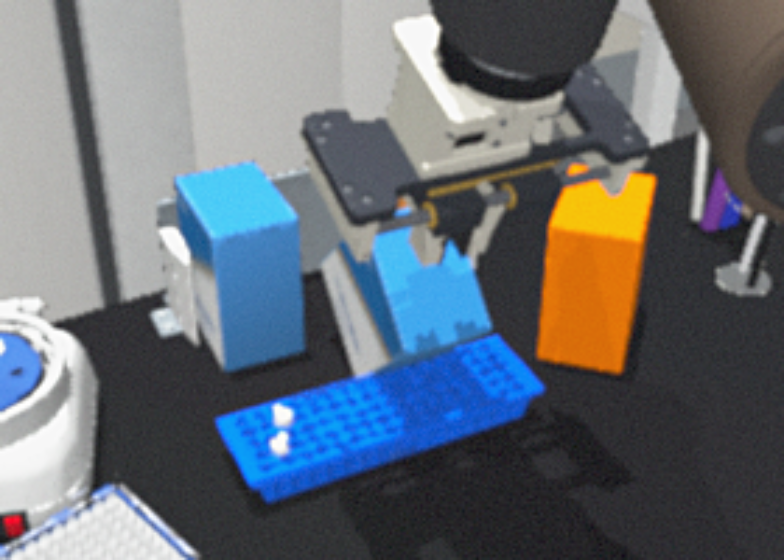

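The fingertips at crop (435,250) are right in front of the carton's upper face. I'll push it horizontally.

Call:
move_arm(deltas=[{"dp":[-5,1,0],"rotation":[0,0,0]},{"dp":[-5,1,0],"rotation":[0,0,0]},{"dp":[-4,1,0],"rotation":[0,0,0]},{"dp":[-3,1,0],"rotation":[0,0,0]},{"dp":[-3,1,0],"rotation":[0,0,0]}])

```text
t: 3.12
eef_pos: [0.4991, 0.11, 0.1281]
ee_rot: [-1.571, 0.339, 3.074]
force: [0.7, 0.5, -0.4]
width: 0.0135
```

Call:
move_arm(deltas=[{"dp":[-3,1,0],"rotation":[0,0,0]},{"dp":[-3,1,0],"rotation":[0,0,0]},{"dp":[-3,1,0],"rotation":[0,0,0]}])

```text
t: 3.37
eef_pos: [0.5109, 0.1101, 0.1302]
ee_rot: [-1.574, 0.342, 3.072]
force: [-0.1, -0.1, -0.4]
width: 0.0139
```

```bash
python3 - <<'E'
from h import *
plan(rackpose(.500,.1445,.133,20),2)
from station import arm
f=arm.grab_frame("scene"); cv2.imwrite("pics/s3.png",cv2.resize(f["pixels"][100:300,180:460,::-1],None,fx=2.8,fy=2.8))
E
```

```text
t 3.37 p [0.5109 0.1101 0.1302] rack [0.5018 0.146  0.1302] F [-0.1 -0.1 -0.4] w 0.0139 rotleft [0.2 0.1 0.4] n 2
{'dp': [np.float64(0.4), np.float64(-1.6), np.float64(0.8)], 'rotation': [np.float64(0.1), np.float64(0.0), np.float64(0.2)]}
{'dp': [np.float64(0.4), np.float64(-1.6), np.float64(0.8)], 'rotation': [np.float64(0.1), np.float64(0.0), np.float64(0.2)]}
```

View pics/s3.png

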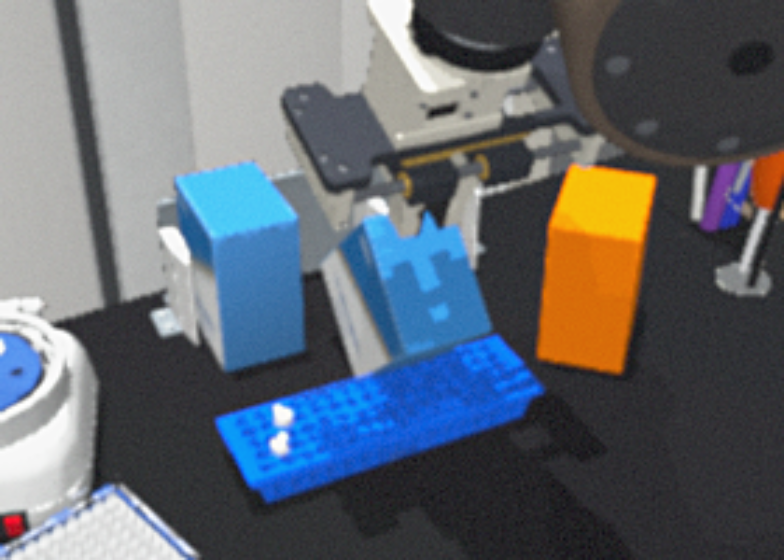

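```bash
cat >> h.py <<'E'
def proj(f,p):
    T=np.linalg.inv(f["cam_to_world"]); c=T[:3,:3]@p+T[:3,3]; return np.array([f["fx"]*c[0]/c[2]+f["cx"],f["fy"]*c[1]/c[2]+f["cy"],c[2]])
def fitc(f,x,tol=.006,zmin=.045,it=6):
    P=cloud(f).reshape(-1,3);P=P[np.isfinite(P).all(1)]; x=np.array(x,float)
    for _ in range(it):
        R=Rn.from_euler('z',x[3]-np.pi/2).as_matrix()@Rn.from_euler('x',x[4]).as_matrix()
        q=np.abs((P-x[:3])@R-[0,.049,.061])-np.array([33,49,61])/1e3
        dd=np.linalg.norm(np.maximum(q,0),axis=1)+np.minimum(q.max(1),0)
        Q=P[(np.abs(dd)<tol)&(P[:,2]>zmin)]
        x,r,R=boxfit(Q,x)
    return x,r,len(Q),R
E
python3 - <<'E'
from h import *
from station import arm
s=arm.get_state()
p=s["eef_pos"];R=Rn.from_euler('xyz',s["ee_rot"])
for n in ("scene","top"):
    f=arm.grab_frame(n)
    a=proj(f,p); print(n,a,"crop",(a[:2]-[180,100])*2.8)
    x,r,m,Rc=fitc(f,[.5465,.1055,0,-.086,.78]); print(x.round(4),r,m)
    for l in ([-9.5,0,0],[9.5,0,0]):
        print("tip local to carton",((p+R.apply(np.array(l)/1e3)-x[:3])@Rc*1000).round(1))
    cv2.imwrite(f"pics/{n}4.png",cv2.resize(f["pixels"][100:300,180:460,::-1],None,fx=2.8,fy=2.8))
E
```

```text
scene [328.04576541 189.64044074   0.78871845] crop [414.52814313 250.99323407]
[ 5.459e-01  1.058e-01  2.000e-04 -8.590e-02  7.795e-01] 0.0009901391921833523 2268
tip local to carton [ -1.7  75.3 112.9]
tip local to carton [ -1.4  58.1 121. ]
top [302.77981327 237.06262768   0.77847017] crop [343.78347716 383.77535751]
[ 5.472e-01  1.053e-01 -3.000e-04 -8.480e-02  7.799e-01] 0.0008212271425701927 1739
tip local to carton [ -2.1  74.7 114.2]
tip local to carton [ -1.8  57.5 122.3]
```

View pics/top4.png

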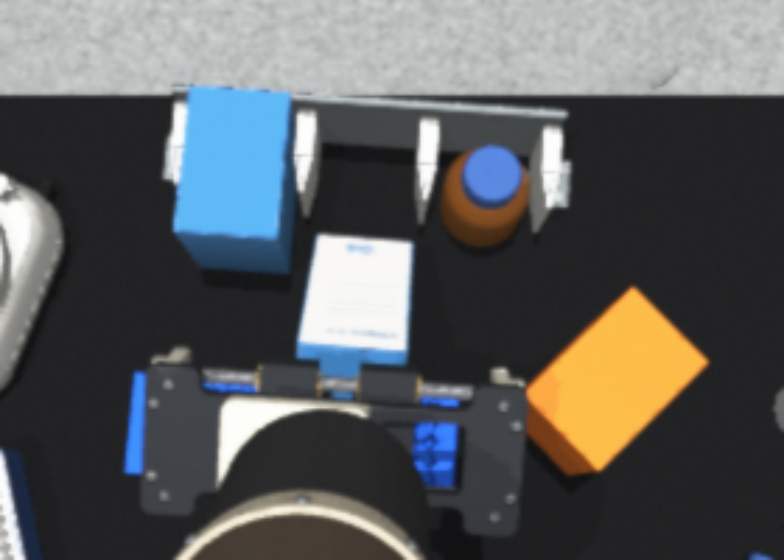

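The fit says the carton has not moved (tilt 0.780) and no force shows, so the real tips sit a few mm short of the nominal TCP. I'll keep pushing.

Call:
move_arm(deltas=[{"dp":[-3,1,0],"rotation":[0,0,0]},{"dp":[-3,1,0],"rotation":[0,0,0]},{"dp":[-3,1,0],"rotation":[0,0,0]}])

```text
t: 3.77
eef_pos: [0.5199, 0.1089, 0.1298]
ee_rot: [-1.573, 0.341, 3.073]
force: [0.9, -0.3, -0.3]
width: 0.0136
```

```bash
cat > st.py <<'E'
from h import *
from station import arm
import sys
x0=eval(sys.argv[1]); tag=sys.argv[2]
s=arm.get_state(); p=s["eef_pos"]; print("t",s["t"],"F",np.round(s["force"],1),"rackTCP",Rn.from_euler('z',-TH).apply(p).round(4),"q",np.round(s["q"],2))
for n in ("scene","top"):
    f=arm.grab_frame(n); x,r,m,Rc=fitc(f,x0,tol=.012,it=3); x,r,m,Rc=fitc(f,x,it=4)
    print(n,x.round(4),round(r,4),m,"rack foot",Rn.from_euler('z',-TH).apply(x[:3]).round(4),"yaw-rack",round(x[3]-TH,4))
    cv2.imwrite(f"pics/{n}_{tag}.png",cv2.resize(f["pixels"][100:300,180:460,::-1],None,fx=2.8,fy=2.8))
E
python3 st.py "[.5465,.1055,0,-.086,.76]" 5
```

```text
t 3.7667 F [ 0.9 -0.3 -0.3] rackTCP [0.5108 0.1455 0.1298] q [ 0.74 -0.03 -0.86  0.48 -0.55  0.38]
scene [ 0.5454  0.1058  0.     -0.0856  0.7757] 0.001 2321 rack foot [0.5365 0.1443 0.    ] yaw-rack -0.0146
top [ 5.473e-01  1.052e-01 -3.000e-04 -8.490e-02  7.812e-01] 0.0008 1483 rack foot [ 5.385e-01  1.438e-01 -3.000e-04] yaw-rack -0.0139
```

Call:
move_arm(deltas=[{"dp":[-3,1,0],"rotation":[0,0,0]},{"dp":[-3,1,0],"rotation":[0,0,0]},{"dp":[-3,1,0],"rotation":[0,0,0]}])

```text
t: 4.12
eef_pos: [0.5299, 0.1081, 0.1299]
ee_rot: [-1.573, 0.341, 3.073]
force: [0.0, 1.1, -0.7]
width: 0.0135
```

```bash
python3 st.py "[.5465,.1055,0,-.086,.7]" 6
```

```text
t 4.1167 F [ 0.   1.1 -0.7] rackTCP [0.5209 0.1454 0.1299] q [ 0.72 -0.01 -0.84  0.47 -0.55  0.4 ]
scene [ 5.456e-01  1.059e-01  1.000e-04 -8.560e-02  7.773e-01] 0.001 2389 rack foot [5.367e-01 1.443e-01 1.000e-04] yaw-rack -0.0146
top [ 5.466e-01  1.049e-01  1.000e-04 -8.560e-02  7.787e-01] 0.0008 1221 rack foot [5.378e-01 1.434e-01 1.000e-04] yaw-rack -0.0146
```

View pics/scene_6.png

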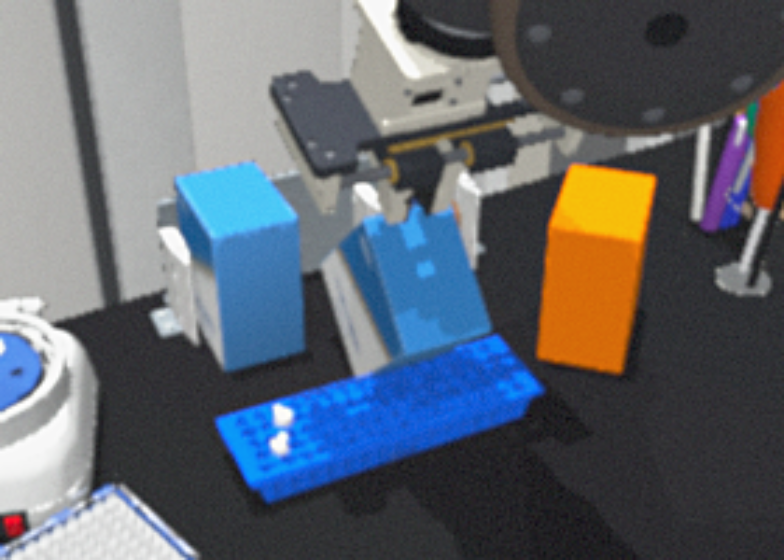

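```bash
python3 - <<'E'
from h import *
from station import arm
s=arm.get_state();p=s["eef_pos"];R=Rn.from_euler('xyz',s["ee_rot"])
f=arm.grab_frame("scene");print(proj(f,p),(proj(f,p)[:2]-[180,100])*2.8)
P=cloud(f).reshape(-1,3);P=P[np.isfinite(P).all(1)]
L=R.inv().apply(P-p)*1000
m=(abs(L[:,0])<25)&(abs(L[:,2])<70)&(L[:,1]>-80)&(L[:,1]<15)
for a in range(-80,15,5):
    k=m&(L[:,1]>=a)&(L[:,1]<a+5)
    if k.sum(): print(a,k.sum(),L[k].min(0).round(0),L[k].max(0).round(0))
c=cv2.resize(f["pixels"][160:230,270:360,::-1],None,fx=8,fy=8,interpolation=cv2.INTER_CUBIC); cv2.imwrite("pics/c7.png",c)
w=arm.grab_frame("wrist"); cv2.imwrite("pics/w7.png",w["pixels"][:,:,::-1]); print(w["mount"])
E
```

```text
[324.06140658 184.93649451   0.80324633] [403.37193844 237.82218462]
-80 17 [  6. -80. -29.] [ 13. -75.  23.]
-75 19 [  2. -74. -28.] [ 12. -70.  23.]
-70 28 [ -3. -70. -28.] [ 13. -65.  21.]
-65 33 [ -6. -65. -27.] [ 12. -60.  23.]
-60 39 [ -7. -60. -26.] [ 12. -55.  20.]
-55 41 [ -8. -55. -25.] [ 12. -50.  21.]
-50 49 [-11. -50. -25.] [ 13. -45.  20.]
-45 49 [-10. -45. -25.] [ 13. -40.  20.]
-40 31 [ -9. -40. -24.] [ 12. -35.  21.]
-35 7 [ -9. -35. -10.] [  9. -32.   7.]
-25 81 [-10. -25. -32.] [  6. -20.  34.]
-20 203 [ -8. -20. -33.] [ 18. -15.  34.]
-15 203 [-13. -15. -33.] [ 25. -10.  33.]
-10 71 [-15. -10. -33.] [25. -5. 35.]
-5 17 [-18.  -4. -33.] [ 24.  -0. -31.]
0 22 [-21.   0. -32.] [ 24.   4. -31.]
5 21 [-20.   6. -33.] [ 21.  10. -31.]
10 22 [-24.  10. -33.] [ 24.  15. -31.]
[[ 5.93771345e-04  9.58840208e-01  2.83945600e-01 -7.71555304e-02]
 [ 2.17730737e-04 -2.83945767e-01  9.58840317e-01 -1.92013515e-01]
 [ 9.99999800e-01 -5.07508220e-04 -3.77367845e-04 -6.57128048e-04]
 [ 0.00000000e+00  0.00000000e+00  0.00000000e+00  1.00000000e+00]]
```

View pics/c7.png

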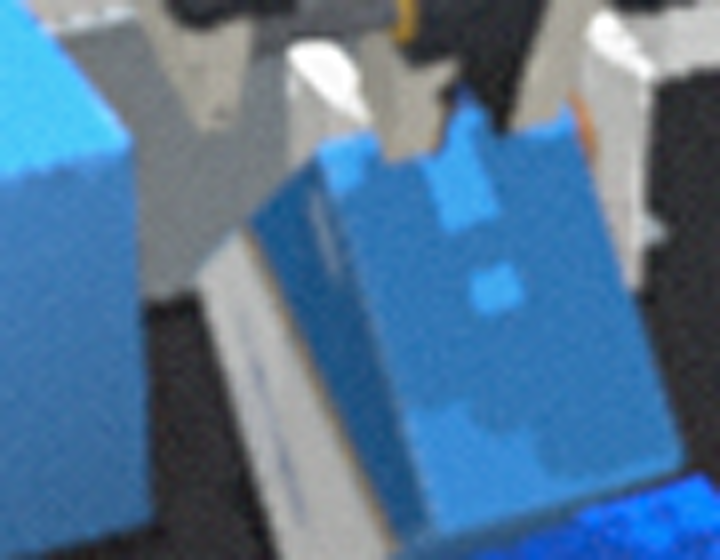

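View pics/w7.png

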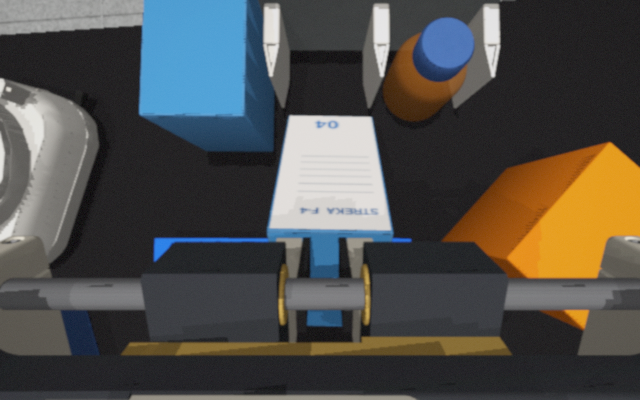

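```bash
python3 - <<'E'
from h import *
from station import arm
np.set_printoptions(suppress=True,precision=1)
s=arm.get_state();p=s["eef_pos"];R=Rn.from_euler('xyz',s["ee_rot"])
f=arm.grab_frame("scene");W=cloud(f)
for u in (322,321,336):
  for v in range(164,190,2):
    print(u,v,R.inv().apply(W[v,u]-p)*1000, W[v,u]*1000)
for y in (0,-10,-20,-30,-40): print(y,proj(f,p+R.apply([0,y/1e3,.017]))[:2],proj(f,p+R.apply([0,y/1e3,-.017]))[:2])
E
```

```text
322 164 [  37.2 -113.8  -42.1] [459.6 154.9 224.6]
322 166 [  37.2 -108.5  -41.2] [461.3 153.8 219.7]
322 168 [  39.  -105.4  -41.4] [460.8 154.1 216.2]
322 170 [ 12.3 -65.2 -22.1] [497.9 132.3 187.1]
322 172 [ 11.3 -58.  -20.4] [501.1 130.3 180.7]
322 174 [ 10.6 -51.2 -18.9] [503.9 128.6 174.5]
322 176 [ 10.8 -45.5 -18. ] [505.5 127.6 169.1]
322 178 [ 10.6 -39.2 -16.8] [507.8 126.3 163.2]
322 180 [  0.7 -19.4  -8.8] [523.1 117.2 147.8]
322 182 [  4.8 -18.7 -10.5] [519.7 119.2 145.8]
322 184 [  7.3 -15.7 -11.1] [518.4 119.9 142.2]
322 186 [ 12.3 -16.5 -13.5] [513.5 122.7 141.2]
322 188 [ 16.  -15.3 -15. ] [510.5 124.4 138.9]
321 164 [  35.6 -112.3  -43. ] [461.7 155.6 223.8]
321 166 [  35.1 -106.4  -41.7] [464.1 154.2 218.4]
321 168 [  37.8 -104.6  -42.6] [462.2 155.2 215.8]
321 170 [ 11.8 -65.2 -23.9] [498.4 134.  187.4]
321 172 [ 11.5 -59.  -22.7] [500.7 132.7 181.6]
321 174 [ 11.2 -52.8 -21.5] [503.  131.3 175.8]
321 176 [ 11.1 -46.6 -20.3] [505.1 130.  170. ]
321 178 [ 11.9 -41.7 -19.9] [506.  129.5 165.1]
321 180 [ -0.3 -18.8 -10.3] [524.4 118.7 147.6]
321 182 [  3.2 -17.2 -11.6
[... 250 characters left out ...]
5 102.2 186.8]
336 168 [  7.5 -54.9  10.9] [503.6  98.8 179. ]
336 170 [ 10.2 -52.5  10.1] [501.9  99.7 175.8]
336 172 [ 11.5 -48.2  10.4] [502.1  99.4 171.3]
336 174 [  9.9 -39.9  12.8] [506.1  96.7 164.1]
336 176 [ -0.  -20.   21.8] [521.5  86.7 148.6]
336 178 [  4.2 -19.4  19.9] [517.9  88.8 146.6]
336 180 [  6.4 -16.   19.6] [517.   89.3 142.7]
336 182 [ 10.3 -15.   17.8] [513.7  91.2 140.5]
336 184 [ 13.7 -13.3  16.5] [511.2  92.7 137.7]
336 186 [ 16.9 -11.4  15.4] [509.   94.  134.8]
336 188 [ 20.5 -10.1  13.9] [506.1  95.7 132.4]
0 [332.  183.1] [316.5 187.1]
-10 [332.9 179.9] [317.2 183.8]
-20 [333.8 176.6] [318.  180.5]
-30 [334.8 173.2] [318.8 177.1]
-40 [335.7 169.7] [319.6 173.6]
```

The pixel and depth check shows the fingertips at about z = 0.162, some 36 mm short of the nominal TCP with the jaw partly open. They are just above the carton's ridge, which explains the missing contact. I'll back off, shut the jaw and re-measure.

Call:
move_arm(deltas=[{"dp":[15,-8,0],"rotation":[0,0,0]},{"dp":[15,-8,0],"rotation":[0,0,0]},{"dp":[15,-5,0],"rotation":[0,0,0]},{"dp":[0,0,0],"rotation":[0,0,0]},{"dp":[0,0,0],"rotation":[0,0,0]}], jaw=255)

```text
t: 4.78
eef_pos: [0.4785, 0.111, 0.1344]
ee_rot: [-1.572, 0.34, 3.072]
force: [-0.1, -0.2, 0.7]
width: 0.0007
```

```bash
cat > tip.py <<'E'
from h import *
from station import arm
np.set_printoptions(suppress=True,precision=1)
s=arm.get_state();p=s["eef_pos"];R=Rn.from_euler('xyz',s["ee_rot"]);print(s["t"],s["width"],p*1000,"rack",Rn.from_euler('z',-TH).apply(p)*1000)
f=arm.grab_frame("scene");W=cloud(f);P=W.reshape(-1,3);P=P[np.isfinite(P).all(1)]
L=R.inv().apply(P-p)*1000
for a in range(-80,20,5):
    k=(abs(L[:,0])<16)&(abs(L[:,2])<40)&(L[:,1]>=a)&(L[:,1]<a+5)
    if k.sum(): print(a,k.sum(),L[k].min(0),L[k].max(0),"world z",P[k][:,2].mean()*1000)
u,v=proj(f,p)[:2].astype(int); print(u,v)
c=cv2.resize(f["pixels"][v-50:v+30,u-50:u+50,::-1],None,fx=7,fy=7,interpolation=cv2.INTER_CUBIC); cv2.drawMarker(c,(350,350),(0,0,255),0,15); cv2.imwrite("pics/tip%d.png"%(s["t"]*100),c)
E
python3 tip.py; ls pics
```

```text
4.7833 0.0007152632528554193 [478.5 111.  134.4] rack [469.4 144.7 134.4]
-80 2 [  9.  -78.2 -22.7] [ 10.2 -77.1 -22.3] world z 204.38795956632697
-75 6 [  6.  -74.8 -22.2] [ 10.9 -71.  -19.9] world z 200.52343506407576
-70 11 [  1.3 -69.2 -20.7] [ 11.6 -65.   -7.4] world z 194.88084719834006
-65 29 [ -2.3 -64.9 -20.4] [ 11.8 -60.1  12.9] world z 190.20075738107295
-60 38 [ -6.2 -60.  -19.7] [ 12.8 -55.   14.2] world z 185.7942729888342
-55 40 [ -9.1 -54.9 -18.8] [ 12.4 -50.5  13.5] world z 181.69380961113075
-50 46 [-10.3 -49.9 -18.8] [ 12.3 -45.   12.6] world z 176.83560811040715
-45 39 [-11.5 -45.  -19.5] [ 12.6 -40.1  13.4] world z 172.41989362659464
-40 25 [ -9.8 -39.9 -18.5] [ 12.  -35.6  12.7] world z 168.29686642641823
-35 2 [  9.7 -34.7  -3.5] [ 10.4 -34.6  -1.9] world z 163.66114157634718
10 6 [-15.8  13.6 -29.7] [-13.   14.9  21.8] world z 125.78292800341154
15 164 [-15.9  15.  -33.7] [-2.3 20.  32.2] world z 120.98216780916732
336 196
c7.png
crop0.png
crop1.png
s1.png
s2.png
s3.png
scene0.png
scene4.png
scene_5.png
scene_6.png
tip478.png
top0.png
top4.png
top_5.png
top_6.png
w7.png
```

View pics/tip478.png

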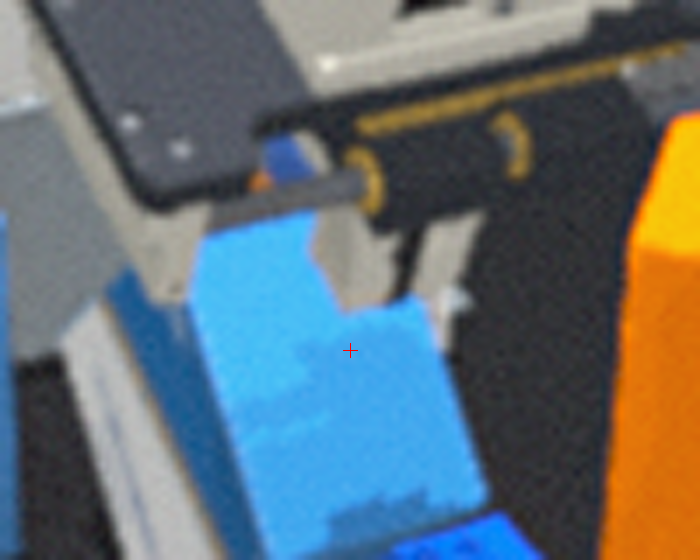

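```bash
python3 - <<'E'
from h import *
from station import arm
np.set_printoptions(suppress=True,precision=1)
s=arm.get_state();p=s["eef_pos"];R=Rn.from_euler('xyz',s["ee_rot"])
w=arm.grab_frame("wrist"); w["cam_to_world"]=w["mount"]
L=cloud(w); 
W=R.apply(L.reshape(-1,3)).reshape(L.shape)+p
for u,v in ((330,95),(60,200),(450,120),(330,140),(330,200),(375,100),(200,40)): print((u,v),"tool",L[v,u]*1000,"world",W[v,u]*1000)
l=L.reshape(-1,3)*1000; l=l[np.isfinite(l).all(1)]
for a in range(-80,20,5):
    k=(abs(l[:,0])<30)&(abs(l[:,2])<40)&(l[:,1]>=a)&(l[:,1]<a+5)
    if k.sum(): print(a,k.sum(),l[k].min(0),l[k].max(0))
cv2.imwrite("pics/w8.png",w["pixels"][:,:,::-1])
f=arm.grab_frame("scene");P=cloud(f).reshape(-1,3);P=P[np.isfinite(P).all(1)];q=R.inv().apply(P-p)*1000
k=(abs(q[:,0])<45)&(abs(q[:,2])>50)&(abs(q[:,2])<100)&(q[:,1]>-200)&(q[:,1]<-20)
print(np.histogram(q[k,1],bins=range(-200,-10,10)))
E
```

```text
(330, 95) tool [-76.3  37.7   3.1] world [562.5 101.8 124.1]
(60, 200) tool [  17.2  116.2 -245.4] world [518.1 354.1  19.2]
(450, 120) tool [-52.  160.7 124.2] world [572.1 -20.1  -0.1]
(330, 140) tool [-53.   -2.2   2.5] world [527.4 104.8 154. ]
(330, 200) tool [-13.1  17.    3. ] world [496.2 106.5 122.6]
(375, 100) tool [-73.3  33.7  31.1] world [556.4  74.1 126.8]
(200, 40) tool [-110.7   54.3  -81.5] world [606.3 183.5 120.1]
-80 272 [ -0.1 -80.   -4.6] [ 11.1 -78.5   3.5]
-75 92 [-11.7 -74.8  -4.6] [ -9.4 -70.    3.5]
-70 135 [-11.8 -69.9  -5.6] [ -9.  -65.    4.1]
-65 104 [-11.8 -65.   -6. ] [ -9.1 -60.    5. ]
-60 89 [-10.6 -60.   -6.3] [ -9.2 -55.1   5.3]
-55 227 [-11.8 -55.   -6.5] [ -4.5 -50.    5.4]
-50 120 [-12.2 -50.   -6.7] [ -8.8 -45.    6.1]
-45 235 [-12.  -44.9 -16.2] [ -8.2 -40.   15.3]
-40 118 [-11.7 -40.  -16.4] [ -9.2 -35.3  15.4]
-35 20 [-10.2 -35.   -4.2] [ -9.1 -33.1   3.2]
5 488 [-30.    7.6 -31.1] [-22.8  10.   34.1]
10 1561 [-29.5  10.  -31.7] [-13.   15.   34.3]
15 1395 [-19.5  15.  -32. ] [-3.4 20.  34.3]
(array([ 177,   98,   90,   82,   88, 1555,  345,  116,  269,  196,   13,
          0,    0,    0,    0,    0,    0,    0]), array([-200, -190, -180, -170, -160, -150, -140, -130, -120, -110, -100,
        -90,  -80,  -70,  -60,  -50,  -40,  -30,  -20]))
```

View pics/w8.png

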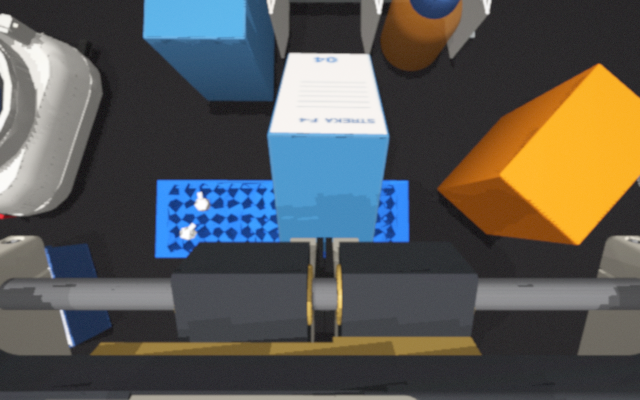

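The scene and wrist depth agree: the real shut tips end 35 mm behind the reported TCP along tool y, and the body edge is shifted by the same amount. I'll plan with that tip offset.

```bash
cat >> h.py <<'E'
def tip(xp,yp,z,tilt):
    g,G=rackpose(xp,yp,z,tilt); return g+G.apply([0,.035,0]),G
def tipnow():
    from station import arm
    s=arm.get_state();R=Rn.from_euler('xyz',s["ee_rot"]);print("tip rack",(Rn.from_euler('z',-TH).apply(s["eef_pos"]+R.apply([0,-.035,0]))*1000).round(1),"q",np.round(s["q"],2),"F",np.round(s["force"],1),"t",round(s["t"],2))
E
python3 -c "
from h import *
tipnow(); plan(tip(.470,.1445,.131,20),4)"
```

```text
tip rack [458.2 144.5 167.1] q [ 0.83 -0.11 -0.92  0.48 -0.6   0.3 ] F [-0.4 -1.1  0.5] t 4.93
t 4.93 p [0.479  0.1108 0.1341] rack [0.4699 0.1445 0.1341] F [-0.4 -1.1  0.5] w 0.0008 rotleft [0.1 0.  0.5] n 4
{'dp': [np.float64(0.2), np.float64(9.5), np.float64(0.0)], 'rotation': [np.float64(0.0), np.float64(0.0), np.float64(0.1)]}
{'dp': [np.float64(0.2), np.float64(9.5), np.float64(0.0)], 'rotation': [np.float64(0.0), np.float64(0.0), np.float64(0.1)]}
{'dp': [np.float64(0.2), np.float64(9.5), np.float64(0.0)], 'rotation': [np.float64(0.0), np.float64(0.0), np.float64(0.1)]}
{'dp': [np.float64(0.2), np.float64(9.5), np.float64(0.0)], 'rotation': [np.float64(0.0), np.float64(0.0), np.float64(0.1)]}
```

Call:
move_arm(deltas=[{"dp":[0,9,0],"rotation":[0,0,0]},{"dp":[0,9,0],"rotation":[0,0,0]},{"dp":[0,9,0],"rotation":[0,0,0]},{"dp":[0,9,0],"rotation":[0,0,0]}])

```text
t: 5.27
eef_pos: [0.4943, 0.1121, 0.1013]
ee_rot: [-1.576, 0.343, 3.069]
force: [0.7, 0.3, -0.5]
width: 0.0008
```

```bash
python3 -c "
from h import *
tipnow(); plan(tip(.489,.1445,.131,20),4)"; python3 tip.py
```

```text
tip rack [473.3 146.8 134.3] q [ 0.76 -0.03 -0.97  0.58 -0.46  0.23] F [ 0.7  0.3 -0.5] t 5.27
t 5.27 p [0.4943 0.1121 0.1013] rack [0.4851 0.1469 0.1013] F [ 0.7  0.3 -0.5] w 0.0008 rotleft [ 0.3 -0.1  0.4] n 4
{'dp': [np.float64(-3.5), np.float64(2.1), np.float64(0.6)], 'rotation': [np.float64(0.1), np.float64(-0.0), np.float64(0.1)]}
{'dp': [np.float64(-3.5), np.float64(2.1), np.float64(0.6)], 'rotation': [np.float64(0.1), np.float64(-0.0), np.float64(0.1)]}
{'dp': [np.float64(-3.5), np.float64(2.1), np.float64(0.6)], 'rotation': [np.float64(0.1), np.float64(-0.0), np.float64(0.1)]}
{'dp': [np.float64(-3.5), np.float64(2.1), np.float64(0.6)], 'rotation': [np.float64(0.1), np.float64(-0.0), np.float64(0.1)]}
5.2667 0.0007985951283795956 [494.3 112.1 101.3] rack [485.1 146.9 101.3]
-80 1 [  8.6 -75.7 -22.3] [  8.6 -75.7 -22.3] world z 169.83900777771288
-75 3 [  5.1 -73.7 -22.2] [ 10.  -70.9 -20. ] world z 166.4633407746149
-70 7 [  1.2 -69.9 -21.1] [ 11.4 -65.3 -19.1] world z 162.38388919668228
-65 16 [  0.4 -64.9 -20.5] [ 12.1 -60.3  12. ] world z 156.44281115851777
-60 31 [ -4.2 
[... 387 characters left out ...]
-32.6   0.6] world z 128.93350434423928
-25 33 [-15.9 -24.2 -31.7] [ -6.1 -20.   33.1] world z 125.70881832437836
-20 117 [-14.6 -20.  -32. ] [  7.1 -15.1  35.4] world z 118.77871021437363
-15 196 [-13.7 -15.  -31.6] [ 15.  -10.   34.3] world z 111.38769197385072
-10 117 [-13.   -9.9 -32.2] [16.  -5.3 34.5] world z 105.47976601632672
-5 12 [-15.5  -4.9 -31.6] [ 13.8  -0.1 -30.3] world z 104.17160322646268
0 17 [-14.9   0.5 -31.8] [ 15.9   5.  -30. ] world z 99.58189504014547
5 14 [-11.4   5.  -31.5] [ 13.    9.7 -29.9] world z 94.6955916181561
10 17 [-15.7  10.8 -31.7] [ 14.6  15.  -30.4] world z 89.26461425634281
15 14 [-13.1  15.6 -31.5] [ 15.2  19.6 -30.5] world z 84.0058144109009
331 206
```

Call:
move_arm(deltas=[{"dp":[-4,2,0.5],"rotation":[0,0,0]},{"dp":[-4,2,0.5],"rotation":[0,0,0]},{"dp":[-4,2,0.5],"rotation":[0,0,0]},{"dp":[-3,1,0],"rotation":[0,0,0]}])

```text
t: 5.65
eef_pos: [0.5124, 0.108, 0.0978]
ee_rot: [-1.572, 0.34, 3.069]
force: [-1.4, -0.8, 5.2]
width: 0.0001
```

```bash
python3 -c "
from h import *
tipnow()"; python3 st.py "[.5465,.1055,0,-.086,.77]" 9
```

```text
tip rack [491.8 144.1 130.8] q [ 0.72  0.01 -0.94  0.58 -0.45  0.27] F [-1.4 -0.8  5.2] t 5.65
t 5.65 F [-1.4 -0.8  5.2] rackTCP [0.5035 0.1441 0.0978] q [ 0.72  0.01 -0.94  0.58 -0.45  0.27]
scene [ 5.454e-01  1.060e-01 -3.000e-04 -8.880e-02  7.413e-01] 0.001 1738 rack foot [ 5.365e-01  1.444e-01 -3.000e-04] yaw-rack -0.0178
top [ 5.472e-01  1.055e-01 -3.000e-04 -8.540e-02  7.432e-01] 0.0009 1735 rack foot [ 5.384e-01  1.440e-01 -3.000e-04] yaw-rack -0.0144
```

In contact at about 5 N, and the tilt is down to 0.742. I'll continue.

Call:
move_arm(deltas=[{"dp":[-3,1,0],"rotation":[0,0,0]},{"dp":[-3,1,0],"rotation":[0,0,0]},{"dp":[-3,1,0],"rotation":[0,0,0]},{"dp":[-3,1,0],"rotation":[0,0,0]}])

```text
t: 6.08
eef_pos: [0.5273, 0.1083, 0.1012]
ee_rot: [-1.575, 0.345, 3.069]
force: [-1.1, -1.3, 3.9]
width: 0.0006
```

```bash
python3 -c "
from h import *
tipnow()"; python3 st.py "[.5465,.1055,0,-.086,.68]" 10
```

```text
tip rack [506.5 145.3 134.2] q [ 0.7   0.02 -0.91  0.57 -0.44  0.3 ] F [-1.1 -1.3  3.9] t 6.08
t 6.0833 F [-1.1 -1.3  3.9] rackTCP [0.5183 0.1455 0.1012] q [ 0.7   0.02 -0.91  0.57 -0.44  0.3 ]
scene [ 5.455e-01  1.068e-01 -1.000e-04 -9.520e-02  6.318e-01] 0.0009 1861 rack foot [ 5.365e-01  1.453e-01 -1.000e-04] yaw-rack -0.0242
top [ 5.472e-01  1.051e-01 -3.000e-04 -8.940e-02  6.224e-01] 0.0008 1488 rack foot [ 5.383e-01  1.437e-01 -3.000e-04] yaw-rack -0.0184
```

Call:
move_arm(deltas=[{"dp":[0,-1,0],"rotation":[0,0,0]},{"dp":[0,-1,0],"rotation":[0,0,0]},{"dp":[0,0,0],"rotation":[0,0,0]},{"dp":[0,0,0],"rotation":[0,0,0]},{"dp":[0,0,0],"rotation":[0,0,0]}])

```text
t: 6.6
eef_pos: [0.525, 0.1076, 0.1015]
ee_rot: [-1.574, 0.342, 3.069]
force: [-0.4, -0.5, -0.0]
width: 0.0006
```

```bash
python3 -c "
from h import *
tipnow()"; python3 st.py "[.5465,.1055,0,-.086,.0]" 11
```

```text
tip rack [504.3 144.5 134.4] q [ 0.7   0.02 -0.91  0.56 -0.45  0.31] F [-0.4 -0.5 -0. ] t 6.6
t 6.6 F [-0.4 -0.5 -0. ] rackTCP [0.516  0.1446 0.1015] q [ 0.7   0.02 -0.91  0.56 -0.45  0.31]
scene [ 5.483e-01  1.055e-01  3.000e-04 -8.690e-02  1.800e-03] 0.0009 1191 rack foot [5.395e-01 1.442e-01 3.000e-04] yaw-rack -0.0159
top [ 5.495e-01  1.036e-01 -3.000e-04 -9.620e-02  2.900e-03] 0.0013 2219 rack foot [ 5.408e-01  1.423e-01 -3.000e-04] yaw-rack -0.0252
```

View pics/scene_11.png

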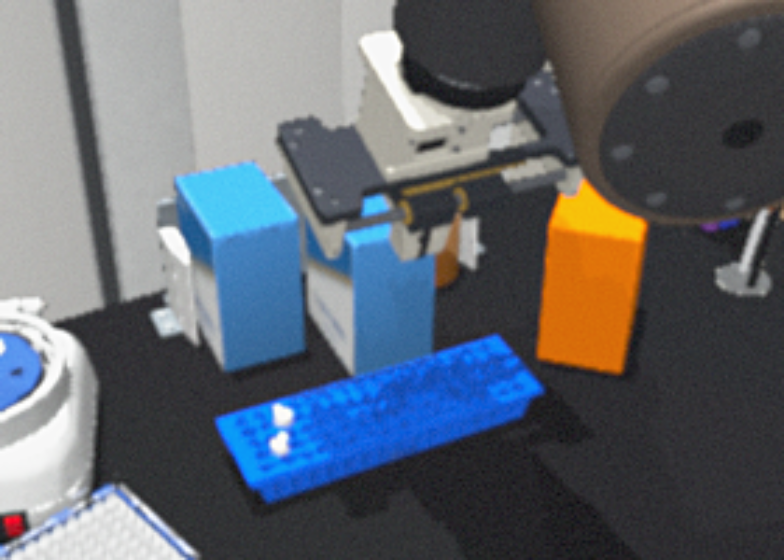

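The carton is upright (tilt ≈0.002). Its front is at rack x' ≈ 0.540, y' ≈ 0.143, yaw error about −0.02. Joint 3 is near its limit, so I want a kinematic model before going low. I'll fit one from the recorded joint/pose pairs.

```bash
cat > kin.py <<'E'
import numpy as np, itertools
from scipy.optimize import least_squares
from scipy.spatial.transform import Rotation as Rn
from station import arm
D=[([1.60406,.35943,.01108,-.000315,-1.22413,-.2881],[.17006,.65267,.19231],[-1.5691,.00019,2.88665]),
([1.036,-.322,-1.016,.938,-.802,-.225],[.4926,.1415,.2742],[-1.56813,.6895,3.0361]),
([.834,-.187,-.728,.344,-.853,.469],[.4803,.1052,.2174],[-1.568,.329,3.079]),
([.74,-.03,-.86,.48,-.55,.38],[.5199,.1089,.1298],[-1.573,.341,3.073]),
([.72,-.01,-.84,.47,-.55,.40],[.5299,.1081,.1299],[-1.573,.341,3.073]),
([.76,-.03,-.97,.58,-.46,.23],[.4943,.1121,.1013],[-1.576,.343,3.069]),
([.72,.01,-.94,.58,-.45,.27],[.5124,.1080,.0978],[-1.572,.340,3.069])]
s=arm.get_state(); D.append((s["q"],s["eef_pos"],s["ee_rot"]))
Q=np.array([d[0] for d in D]);Pp=np.array([d[1] for d in D]);RR=[Rn.from_euler('xyz',d[2]) for d in D]
E
python3 - <<'E'
from kin import *
best=[]
def ori(q,o,sg,axes):
    R=Rn.from_rotvec([0,0,0])
    for i,a in enumerate(axes): R=R*Rn.from_euler(a,sg[i]*q[i]+o[i])
    return R
for name,axes in (("sph","zyyxyx"),("ur","zyyyzy"),("ur2","zyyyxy")):
  for sg in itertools.product([1,-1],repeat=6):
    if sg[0]<0: continue
    def f(v):
        T=Rn.from_rotvec(v[6:9])
        return np.concatenate([(RR[i].inv()*ori(Q[i],v[:6],sg,axes)*T).as_rotvec() for i in range(len(Q))])
    # offsets only zero for redundancies; v0
    bb=1e9
    for t in ([0,0,0],[1.5,0,0],[0,1.5,0],[0,0,1.5]):
        r=least_squares(f,np.r_[np.zeros(6),t],max_nfev=60)
        bb=min(bb,r.cost)
    best.append((bb,name,sg))
best.sort(key=lambda a:a[0]); print(*best[:8],sep="\n")
E
```

```text
(np.float64(8.287823619434903e-05), 'sph', (1, -1, 1, -1, -1, 1))
(np.float64(8.287823619435069e-05), 'sph', (1, 1, -1, -1, -1, -1))
(np.float64(8.287823619435401e-05), 'sph', (1, -1, 1, 1, -1, 1))
(np.float64(8.287823619435605e-05), 'sph', (1, 1, -1, 1, -1, -1))
(np.float64(8.287823619435608e-05), 'sph', (1, 1, -1, -1, -1, 1))
(np.float64(8.287823619435921e-05), 'sph', (1, 1, -1, 1, 1, -1))
(np.float64(8.287823619437642e-05), 'sph', (1, 1, -1, -1, 1, -1))
(np.float64(8.287823619590298e-05), 'sph', (1, 1, -1, -1, 1, 1))
```

```bash
cat >> kin.py <<'E'
sg=(1,1,-1,1,1,1)
def fk(q,v,sg):
    o=v[:6]; T=Rn.from_rotvec(v[6:9])
    R1=Rn.from_euler('z',q[0]+o[0]); R2=R1*Rn.from_euler('y',sg[1]*q[1]+o[1]); R3=R2*Rn.from_euler('y',sg[2]*q[2]+o[2])
    R4=R3*Rn.from_euler('x',sg[3]*q[3]+o[3]);R5=R4*Rn.from_euler('y',sg[4]*q[4]+o[4]);R6=R5*Rn.from_euler('x',sg[5]*q[5]+o[5])
    b=v[9:]
    p=R1.apply([b[0],b[1],b[2]])+R2.apply([b[3],0,b[4]])+R3.apply([b[5],0,b[6]])+R6.apply([b[7],b[8],b[9]])
    return p,R6*T
def resid(v,sg,reg=1e-4):
    r=[]
    for i in range(len(Q)):
        p,R=fk(Q[i],v,sg); r+=list((p-Pp[i])/.003)+list((RR[i].inv()*R).as_rotvec()/.005)
    return np.r_[r,1e-2*np.r_[v[9:]],.02*v[:6]]
def fitall():
    best=None
    for sg in itertools.product([1],[1,-1],[1,-1],[1,-1],[1,-1],[1,-1]):
        for t in ([0,0,0],[1.5,0,0],[0,1.5,0],[0,0,1.5]):
            r=least_squares(resid,np.r_[np.zeros(6),t,0,0,.4,0,.4,.4,0,.3,0,0],args=(sg,),max_nfev=150)
            if best is None or r.cost<best[0]: best=(r.cost,sg,r.x); print(r.cost,sg)
    return best
E
python3 - <<'E'
from kin import *
import pickle
b=fitall(); pickle.dump(b,open("kin.pkl","wb")); np.set_printoptions(suppress=True,precision=3); print(b)
for i in range(len(Q)):
    p,R=fk(Q[i],b[2],b[1]); print((p-Pp[i])*1000,(RR[i].inv()*R).as_rotvec())
E
```

```text
6818.8574625868805 (1, 1, 1, 1, 1, 1)
6180.93839489547 (1, 1, 1, 1, 1, -1)
6180.938355854028 (1, 1, 1, -1, 1, 1)
6180.9375136182925 (1, 1, 1, -1, 1, -1)
158.57221719544276 (1, 1, -1, 1, 1, 1)
158.57021406261924 (1, 1, -1, 1, -1, 1)
158.57021281231684 (1, 1, -1, 1, -1, 1)
158.57021208188297 (1, 1, -1, 1, -1, 1)
158.56922989351392 (1, 1, -1, -1, -1, -1)
(np.float64(158.56922989351392), (1, 1, -1, -1, -1, -1), array([ 0.003, -0.037,  0.03 , -0.017, -0.002, -0.037,  2.234,  2.262,
        0.051, -0.047, -0.227,  0.126,  0.202,  0.456,  0.316,  0.096,
        0.294,  0.042,  0.01 ]))
[-0.036 -5.124 -8.66 ] [-0.008  0.004  0.001]
[  6.844 -14.887 -29.105] [-0.006  0.003  0.002]
[-4.281 21.397 27.653] [0.003 0.001 0.003]
[-1.729  6.204  6.775] [ 0.001 -0.008  0.003]
[-4.024  2.981  2.847] [ 0.006 -0.001 -0.002]
[6.403 0.016 4.842] [-0.001  0.004 -0.003]
[ 3.117 -5.803 -1.885] [ 0.006 -0.    -0.004]
[-0.048 -5.422 -2.467] [-0.    -0.003  0.   ]
```

```bash
cat >> kin.py <<'E'
SG=(1,1,-1,-1,-1,-1)
def fk2(q,b):
    R1=Rn.from_euler('z',q[0]); R2=R1*Rn.from_euler('y',q[1]); R3=R2*Rn.from_euler('y',-q[2])if 1 else 0
    R4=R3*Rn.from_euler('x',-q[3]);R5=R4*Rn.from_euler('y',-q[4]);R6=R5*Rn.from_euler('x',-q[5])
    p=R1.apply([b[0],0,b[1]])+R2.apply([0,0,b[2]])+R3.apply([b[3],0,0])+R4.apply([0,b[4],0])+R6.apply([b[5],b[6],b[7]])
    return p,R6*Rn.from_rotvec(b[8:11])
def res2(b):
    r=[]
    for i in range(len(Q)):
        p,R=fk2(Q[i],b); r+=list((p-Pp[i])/.003)+list((RR[i].inv()*R).as_rotvec()/.005)
    return np.array(r)
E
python3 - <<'E'
from kin import *
import pickle
np.set_printoptions(suppress=True,precision=4)
for y in (.15,-.15):
  for t in ([0,0,0],[1.5,0,0],[2.23,2.26,.05]):
    r=least_squares(res2,np.r_[0,.245,.54,.54,y,.3,0,0,t]); print(r.cost,r.x)
    if y==.15 and 0 or r.cost<100: pickle.dump(r.x,open("kin.pkl","wb"))
r=res2(pickle.load(open("kin.pkl","rb"))).reshape(-1,6); print(r[:,:3]*3)
E
```

```text
4.245114789607809 [ 0.0028  0.1956  0.6027  0.4611 -0.1901  0.4104 -0.0017 -0.0002  2.2215
  2.2189  0.0005]
4.245114789607746 [ 0.0028  0.1956  0.6027  0.4611 -0.1901  0.4104 -0.0017 -0.0002  2.2215
  2.2189  0.0005]
4.245114789607817 [ 0.0028  0.1956  0.6027  0.4611 -0.1901  0.4104 -0.0017 -0.0002  2.2215
  2.2189  0.0005]
4.245114789607843 [ 0.0028  0.1956  0.6027  0.4611 -0.1901  0.4104 -0.0017 -0.0002  2.2215
  2.2189  0.0005]
4.245114789607821 [ 0.0028  0.1956  0.6027  0.4611 -0.1901  0.4104 -0.0017 -0.0002  2.2215
  2.2189  0.0005]
4.2451147896078325 [ 0.0028  0.1956  0.6027  0.4611 -0.1901  0.4104 -0.0017 -0.0002  2.2215
  2.2189  0.0005]
[[-0.1087  0.1766 -0.4077]
 [-0.1701 -0.0103  0.4799]
 [ 0.1917  0.8552 -0.0742]
 [-0.7705  0.8921  1.1569]
 [-1.7787 -1.2657 -0.5125]
 [ 0.6597 -0.6244 -0.5149]
 [ 0.8404 -1.1926 -0.9161]
 [ 0.8134  1.2037  0.7886]]
```

The model fits to about 1 mm. It's a CRX-style arm with a 190 mm wrist offset. Next I'll run IK for the slide poses.

```bash
cat >> kin.py <<'E'
import pickle
LO=np.array([-3.07,-1.43,-1.02,-3.03,-3.05,-3.03]);HI=np.array([3.07,2.12,1.25,1.67,0,3.03])
def ik(g,G,q0):
    b=pickle.load(open("kin.pkl","rb"))
    def f(q):
        p,R=fk2(q,b); return np.r_[(p-g)/.001,(G.inv()*R).as_rotvec()/.002]
    r=least_squares(f,q0); return r.x,r.cost
def links(q):
    b=pickle.load(open("kin.pkl","rb"))
    R1=Rn.from_euler('z',q[0]); R2=R1*Rn.from_euler('y',q[1]); R3=R2*Rn.from_euler('y',-q[2]);R4=R3*Rn.from_euler('x',-q[3])
    s=R1.apply([b[0],0,b[1]]);e=s+R2.apply([0,0,b[2]]);w=e+R3.apply([b[3],0,0]);w2=w+R4.apply([0,b[4],0]); return e,w,w2
E
python3 - <<'E'
from kin import *
from h import tip
np.set_printoptions(suppress=True,precision=3)
for tl in (20,30,35,40,45):
    q=Q[-1]
    for z in (.13,.09,.06,.04): q,c=ik(*tip(.526,.1445,z,tl),q)
    e,w,w2=links(q); print(tl,"start",q,round(c,3),"elbow,wrist",e,w,w2)
    for x in (.55,.582): q,c=ik(*tip(x,.1445,.04,tl),q)
    e,w,w2=links(q); print(tl,"end",q,round(c,3),w,w2)
E
python3 - <<'E'
from h import *
d=pickle.load(open("f0.pkl","rb"))
P=cloud(d["top"]);O=P[180:280,355:440].reshape(-1,3);O=O[O[:,2]>.1];r=Rn.from_euler('z',-TH).apply(O);print("orange rack",r.min(0),r.max(0))
E
```

```text
20 start [-0.087  0.208 -1.01   2.494  0.007 -0.909] 0.0 elbow,wrist [ 0.127 -0.011  0.785] [ 0.285 -0.025  0.353] [0.406 0.117 0.392]
20 end [ 0.045  0.268 -0.98   2.076 -0.047 -0.616] 0.0 [0.308 0.014 0.34 ] [0.462 0.113 0.392]
30 start [-0.142  0.223 -0.852  3.337 -0.033 -1.706] 125.644 elbow,wrist [ 0.135 -0.019  0.783] [ 0.352 -0.05   0.378] [0.346 0.139 0.36 ]
30 end [-0.137  0.285 -0.778  3.234 -0.017 -1.607] 132.938 [ 0.393 -0.054  0.371] [0.403 0.136 0.363]
35 start [-0.14   0.217 -0.808  3.615 -0.074 -1.988] 4.723 elbow,wrist [ 0.131 -0.019  0.784] [ 0.368 -0.052  0.39 ] [0.318 0.126 0.345]
35 end [-0.138  0.285 -0.735  3.527 -0.07  -1.902] 23.697 [ 0.41  -0.057  0.381] [0.373 0.126 0.343]
40 start [ 0.179  0.208 -0.616  4.332  0.173 -2.95 ] 0.0 elbow,wrist [0.125 0.023 0.785] [0.433 0.078 0.447] [0.293 0.125 0.327]
40 end [ 0.067  0.27  -0.555  4.176  0.105 -2.71 ] 0.0 [0.475 0.032 0.438] [0.349 0.121 0.327]
45 start [-0.238  0.329 -1.087  3.339 -0.632 -1.613] 0.0 elbow,wrist [ 0.192 -0.047  0.766] [ 0.261 -0.063  0.31 ] [0.269 0.126 0.305]
45 end [-0.207  0.357 -0.965  3.327 -0.539 -1.634] 0.0 [ 0.32  -0.067  0.313] [0.325 0.123 0.305]
orange rack [ 0.46181806 -0.07660042  0.1000453 ] [0.57525507 0.03530014 0.12615919]
```

```bash
cat >> kin.py <<'E'
def ikb(g,G,q0):
    b=pickle.load(open("kin.pkl","rb"))
    def f(q):
        p,R=fk2(q,b); return np.r_[(p-g)/.001,(G.inv()*R).as_rotvec()/.002]
    r=least_squares(f,np.clip(q0,LO+.03,HI-.03),bounds=(LO+.02,HI-.02),max_nfev=300); return r.x,r.cost
def allik(g,G,n=40,seed=0):
    rng=np.random.default_rng(seed); S=[]
    for _ in range(n):
        q,c=ikb(g,G,np.r_[rng.uniform(-1.2,1.4),rng.uniform(-.8,1.),rng.uniform(-1,.8),rng.uniform(-3,1.6),rng.uniform(-2.5,-.1),rng.uniform(-3,3)])
        if c<.5 and not any(np.abs(q-s).max()<.05 for s in S): S.append(q)
    return S
E
python3 - <<'E'
from kin import *
from h import tip
np.set_printoptions(suppress=True,precision=2)
for tl in (0,10,20,25,30,40,50):
  for x in (.528,.582):
    g,G=tip(x,.1445,.042,tl)
    for fl in (0,180):
        G2=G*Rn.from_euler('y',fl,degrees=True)
        print(tl,x,fl,*allik(g,G2,24))
E
```

```text
0 0.528 0 [ 0.55  0.35 -0.5   0.   -0.73  0.94]
0 0.528 180 [ 0.55  0.35 -0.5  -0.   -0.72 -2.19]
0 0.582 0 [ 0.5   0.41 -0.38  0.   -0.78  1.  ]
0 0.582 180 [ 0.49  0.42 -0.38 -0.   -0.77 -2.13]
10 0.528 0 [ 0.62  0.27 -0.75  0.27 -0.44  0.64]
10 0.528 180 [ 0.62  0.27 -0.74  0.26 -0.44 -2.49]
10 0.582 0 [ 0.56  0.34 -0.62  0.22 -0.48  0.75]
10 0.582 180 [ 0.55  0.34 -0.61  0.22 -0.48 -2.38]
20 0.528 0
20 0.528 180
20 0.582 0
20 0.582 180
25 0.528 0
25 0.528 180
25 0.582 0
25 0.582 180
30 0.528 0
30 0.528 180
30 0.582 0
30 0.582 180
40 0.528 0 [-0.21  0.25 -0.98 -2.89 -0.36 -1.7 ]
40 0.528 180 [-0.21  0.25 -0.96 -2.87 -0.34  1.42]
40 0.582 0 [-0.19  0.3  -0.86 -2.89 -0.29 -1.73]
40 0.582 180 [-0.19  0.3  -0.85 -2.86 -0.28  1.39]
50 0.528 0
50 0.528 180
50 0.582 0
50 0.582 180
```

```bash
cat > srch.py <<'E'
from kin import *
from h import TH
np.set_printoptions(suppress=True,precision=2)
Rr=Rn.from_euler('z',TH)
def pose(xp,yp,z,phi,psi,mode):
    f=np.array([np.sin(phi)*np.cos(psi),np.sin(phi)*np.sin(psi),-np.cos(phi)])
    if mode==0: zt=np.cross(f,[1,0,0]); 
    else: zt=np.cross(f,[np.cos(psi),np.sin(psi),0])
    zt/=np.linalg.norm(zt)
    if zt[1]>0: zt=-zt
    xt=np.cross(f,zt)
    G=Rr*Rn.from_matrix(np.c_[xt,f,zt])
    return Rr.apply([xp,yp,z])+G.apply([0,.035,0]),G
def bodypts(xp,yp,z,G):
    g=np.array(np.meshgrid(np.linspace(-39,39,9),np.linspace(-66,-200,9),np.linspace(-97,97,25))).reshape(3,-1).T/1e3
    M=(Rr.inv()*G); return M.apply(g)+[xp,yp,z], M
# boxes in rack-aligned coords (x0,x1,y0,y1,z1)
def clear(p,front):
    B=[(front,front+.098,.1445-.033,.1445+.033,.122),(.591,.69,.1945,.262,.122),(.635,.695,.03,.094,.098),(.441,.511,.03,.257,.036)]
    B.append((.47,.56,-.06,.03,.125))
    m=[]
    for x0,x1,y0,y1,z1 in B:
        d=np.maximum(np.maximum(np.r_[[x0,y0,0]]-p,p-np.r_[[x1,y1,z1]]),0); m.append(np.linalg.norm(d,axis=1).min())
    return np.array(m)*1000
if __name__=="__main__":
    q0=Q[-1]
    for mode in (0,1):
     for phi in (15,20,25,30,35,40):
      for psi in range(-90,91,15):
        out=[]
        for front in (.5405,.593):
            # tip offset: contact = furthest x of tip rectangle (x±11, z±18)
            _,G=pose(0,0,0,np.radians(phi),np.radians(psi),mode); M=Rr.inv()*G
            c=M.apply(np.array([[a,0,b] for a in(-.0115,.0115) for b in (-.018,.018)]))
            k=c[:,0].argmax(); xp=front-c[k,0]; z=.040-c[k,2]; z=max(z,.012-c[:,2].min()); yp=.1445
            g,G=pose(xp,yp,z,np.radians(phi),np.radians(psi),mode)
            best=None
            for s in (q0,[.1,.3,-.8,1.2,-.4,.2],[.9,.3,-.6,-1,-.6,.9]):
                q,cst=ikb(g,G,np.array(s))
                if cst<.5: best=q;break
            if best is None: break
            bp,_=bodypts(xp,yp,z,G); out.append((best,clear(bp,front),z+c[k,2],z+c[:,2].min()))
        if len(out)==2:
            cl=np.minimum(out[0][1],out[1][1])
            if cl.min()>2: print(mode,phi,psi,"clr",cl.round(0),"contact z",round(out[0][2],3),"low",round(out[0][3],3),out[0][0],out[1][0])
E
python3 srch.py
sed -i 's/if cl.min()>2: print/if cl[0]>0: print/' srch.py; python3 srch.py
```

```text
0 35 45 clr [ 2. 13. 44.  0.  0.] contact z 0.04 low 0.016 [ 0.21  0.26 -0.56 -0.96 -0.35  2.04] [ 0.19  0.32 -0.47 -0.9  -0.37  1.99]
0 40 30 clr [14. 15. 56.  0.  0.] contact z 0.04 low 0.014 [ 0.17  0.24 -0.6  -1.3  -0.19  2.44] [ 0.19  0.3  -0.52 -1.17 -0.18  2.29]
0 40 45 clr [ 6. 20. 48.  0.  0.] contact z 0.04 low 0.013 [ 0.05  0.29 -0.54 -1.21 -0.44  2.38] [ 0.06  0.34 -0.45 -1.15 -0.44  2.29]
```

```bash
cat > srch2.py <<'E'
from srch import *
from h import *
d=pickle.load(open("f0.pkl","rb"))
P=cloud(d["top"]);O=P[180:280,355:440].reshape(-1,3);O=O[O[:,2]>.118];r=Rn.from_euler('z',-TH).apply(O)
(cx,cy),(w,h),an=cv2.minAreaRect((r[:,:2]*1000).astype(np.float32)); 
oc=np.array([cx,cy,0])/1e3; oh=np.array([w,h])/2e3; oa=Rn.from_euler('z',-an,degrees=True)
def clr(p,front):
    m=list(clear(p,front)[:4])
    l=oa.apply(p-oc); dd=np.maximum(np.c_[np.abs(l[:,:2])-oh,l[:,2]-.124],0); m.append(np.linalg.norm(dd,axis=1).min()*1000)
    return np.array(m)
def pose3(phi,psi,sig):
    f=np.array([np.sin(phi)*np.cos(psi),np.sin(phi)*np.sin(psi),-np.cos(phi)])
    zt=np.cross(f,[np.cos(psi),np.sin(psi),0]); zt/=np.linalg.norm(zt)
    if zt[1]>0: zt=-zt
    zt=Rn.from_rotvec(f*sig).apply(zt); return Rr*Rn.from_matrix(np.c_[np.cross(f,zt),f,zt])
if __name__=="__main__":
    print("orange",cx,cy,w,h,an)
    C=[]
    for phi in range(10,56,5):
     for psi in range(-80,81,10):
      for sig in range(-60,61,10):
        G=pose3(*np.radians([phi,psi,sig])); M=Rr.inv()*G
        c=M.apply(np.array([[a,0,b] for a in(-.0115,.0115) for b in (-.018,.018)]))
        k=c[:,0].argmax()
        for zc in (.040,.050):
            z=max(zc-c[k,2],.010-c[:,2].min()); 
            if z+c[k,2]>.055: continue
            yp=.1445-c[k,1]-.003
            cl=None
            for front in (.5405,.593):
                xp=front-c[k,0]; bp,_=bodypts(xp,yp,z,G); q=clr(bp,front)
                # finger vs tube block: finger box x±12,z±20,y -66..0
                fg=np.array(np.meshgrid([-12,0,12],np.linspace(-66,0,8),np.linspace(-20,20,5))).reshape(3,-1).T/1e3
                fp=M.apply(fg)+[xp,yp,z]; q=np.r_[q,clr(fp,front)[1:5]]
                cl=q if cl is None else np.minimum(cl,q)
                if cl.min()<3: break
            if cl.min()>=3: C.append((cl.min(),phi,psi,sig,zc,z,yp,c[k],cl))
    print(len(C)); C.sort(key=lambda a:-a[0])
    n=0
    for a in C[:400]:
        mn,phi,psi,sig,zc,z,yp,ck,cl=a; G=pose3(*np.radians([phi,psi,sig])); qs=[]
        for front in (.5405,.593):
            g=Rr.apply([front-ck[0],yp,z])+G.apply([0,.035,0]); best=None
            for s in ([.7,0,-.9,.5,-.5,.3],[.2,.3,-.6,-1.2,-.3,2.3],[-.2,.3,-.9,-2.8,-.3,-1.7],[.9,.3,-.6,-1,-.6,.9]):
                q,cst=ikb(g,G,np.array(s))
                if cst<.5: best=q;break
            if best is None: break
            qs.append(best)
        if len(qs)==2: print(round(mn),phi,psi,sig,zc,"tip",(ck*1000).round(0),cl.round(0),*qs); n+=1
        if n>14: break
E
python3 srch2.py
```

```text
orange 518.501220703125 -21.130313873291016 66.01863861083984 98.98375701904297 47.49553680419922
31
7 45 10 10 0.05 tip [  9. -18.   6.] [25. 28. 65. 16. 13. 15. 62.  7. 95.] [-0.23  0.28 -0.9  -2.54 -0.42 -2.06] [-0.18  0.31 -0.76 -2.48 -0.33 -2.18]
4 45 10 0 0.05 tip [ 11. -16.   8.] [22. 35. 58. 25.  9. 16. 62.  4. 95.] [-0.25  0.28 -0.91 -2.54 -0.44 -1.87] [-0.19  0.32 -0.77 -2.48 -0.34 -1.99]
```

```bash
python3 - <<'E'
from srch2 import *
for phi in (14,16,18,20,22):
  for psi in (-20,0,20,40):
    for zc in (.045,.055,.060):
        G=pose3(*np.radians([phi,psi,psi])) # spin to keep jaws ~ along rack y
        M=Rr.inv()*G; c=M.apply(np.array([[a,0,b] for a in(-.0115,.0115) for b in (-.018,.018)])); k=c[:,0].argmax()
        z=zc-c[k,2]; o=[]
        for front in (.5405,.593):
            xp=front-c[k,0]; g=Rr.apply([xp,.1445,z])+G.apply([0,.035,0])
            for s in ([.7,0,-.9,.5,-.5,.3],[.5,.3,-.6,-.5,-.5,1],[.6,.3,-.9,1.4,-.2,-.3]):
                q,cst=ikb(g,G,np.array(s))
                if cst<.5: break
            if cst>.5: break
            o.append((q,clr(bodypts(xp,.1445,z,G)[0],front)))
        if len(o)==2: print(phi,psi,zc,"jaw",M.apply([0,0,1]),np.minimum(o[0][1],o[1][1]).round(0),o[0][0],o[1][0])
E
python3 - <<'E'
from h import *
from station import arm
np.set_printoptions(suppress=True,precision=0)
s=arm.get_state();p=s["eef_pos"];R=Rn.from_euler('xyz',s["ee_rot"])
w=arm.grab_frame("wrist"); w["cam_to_world"]=w["mount"]; l=cloud(w).reshape(-1,3)*1000;l=l[np.isfinite(l).all(1)]
f=arm.grab_frame("scene");P=cloud(f).reshape(-1,3);P=P[np.isfinite(P).all(1)];q=R.inv().apply(P-p)*1000
for nm,a in (("wrist",l),("scene",q)):
  for x in range(-60,60,10):
    k=(a[:,0]>=x)&(a[:,0]<x+10)&(abs(a[:,2])<110)&(a[:,1]<-30)&(a[:,1]>-180)
    if k.sum()>5: print(nm,x,k.sum(),"ymax",np.percentile(a[k,1],[90,98,100]),"z",a[k,2].min(),a[k,2].max())
E
```

```text
14 -20 0.045 jaw [-0.01 -1.    0.08] [ 0.  0. 39. 55. 17.] [ 0.64  0.26 -0.87  0.6  -0.39  0.3 ] [ 0.59  0.32 -0.75  0.53 -0.42  0.43]
14 -20 0.055 jaw [-0.01 -1.    0.08] [ 1.  0. 46. 65. 17.] [ 0.66  0.24 -0.85  0.55 -0.42  0.35] [ 0.6   0.31 -0.73  0.49 -0.45  0.47]
14 -20 0.06 jaw [-0.01 -1.    0.08] [ 6.  0. 49. 70. 17.] [ 0.66  0.23 -0.84  0.53 -0.44  0.36] [ 0.6   0.3  -0.72  0.48 -0.47  0.48]
14 0 0.045 jaw [-0. -1.  0.] [ 0.  0. 36. 61. 11.] [ 0.61  0.24 -0.9   0.56 -0.29  0.36] [ 0.56  0.31 -0.75  0.44 -0.34  0.53]
14 0 0.055 jaw [-0. -1.  0.] [ 1.  1. 42. 71. 11.] [ 0.62  0.22 -0.87  0.5  -0.33  0.42] [ 0.57  0.29 -0.73  0.41 -0.37  0.57]
14 0 0.06 jaw [-0. -1.  0.] [ 6.  6. 45. 76. 11.] [ 0.63  0.22 -0.86  0.47 -0.35  0.44] [ 0.57  0.29 -0.72  0.39 -0.39  0.58]
14 20 0.045 jaw [ 0.01 -1.   -0.08] [ 0.  0. 31. 55.  5.] [ 0.6   0.24 -0.8   0.25 -0.31  0.67] [ 0.53  0.31 -0.66  0.17 -0.37  0.81]
14 20 0.055 jaw [ 0.01 -1.   -0.08] [ 1.  7. 36. 65.  5.] [ 0.6   0.22 -0.78  0.23 -0.34  0.69] [ 0.53  0.29 -0.65  0.16 -0.4   0.82]
14 20 0.06 jaw [ 0.01 -1.   -0.08] [ 6. 12. 39. 
[... 4388 characters left out ...]
11680256962394
scene -40 89 ymax [-125. -102. -100.] z -98.47003862100178 93.66583909804362
scene -30 221 ymax [-111. -102.  -99.] z -99.12868101613783 93.02164027657513
scene -20 285 ymax [-117. -101.  -39.] z -98.8757846968687 90.15787516350589
scene -10 279 ymax [-106.  -44.  -37.] z -98.67813962714774 86.0742466017666
scene 0 349 ymax [-52. -39. -34.] z -98.77248153534667 83.20801359969923
scene 10 480 ymax [-49. -40. -37.] z -98.71361819511202 79.90957792846201
scene 20 1233 ymax [-120. -115.  -99.] z -98.92688880190917 79.60799722429658
scene 30 795 ymax [-108. -103.  -99.] z -98.54198810766044 85.29872925889214
scene 40 9 ymax [-114. -112. -111.] z -90.36400024321583 78.85974711174767
```

The forward-tilted branch is blocked by the wrist singularity (q5→0). A tilt of about 14° with the tip near z ≈ 0.055 works instead: contact at about 56 mm, below the 65 mm limit, with the gripper body about 5 mm above the carton tops.

```bash
python3 -c "
from h import *
tipnow(); plan(tip(.518,.1435,.10,14),4)"
```

```text
tip rack [504.4 144.5 134.6] q [ 0.7   0.02 -0.91  0.56 -0.45  0.31] F [ 0.4 -0.4  0.2] t 6.8
t 6.80 p [0.5251 0.1076 0.1016] rack [0.5162 0.1446 0.1016] F [ 0.4 -0.4  0.2] w 0.0005 rotleft [ 0.2 -0.1 -5.6] n 4
{'dp': [np.float64(0.6), np.float64(9.2), np.float64(0.3)], 'rotation': [np.float64(0.0), np.float64(-0.0), np.float64(-1.4)]}
{'dp': [np.float64(0.3), np.float64(9.2), np.float64(0.3)], 'rotation': [np.float64(0.0), np.float64(-0.0), np.float64(-1.4)]}
{'dp': [np.float64(0.1), np.float64(9.2), np.float64(0.3)], 'rotation': [np.float64(0.0), np.float64(-0.0), np.float64(-1.4)]}
{'dp': [np.float64(-0.1), np.float64(9.2), np.float64(0.3)], 'rotation': [np.float64(0.0), np.float64(-0.0), np.float64(-1.4)]}
```

Call:
move_arm(deltas=[{"dp":[0,9,0],"rotation":[0,0,-2]},{"dp":[0,9,0],"rotation":[0,0,-2]},{"dp":[0,9,0],"rotation":[0,0,-1.5]},{"dp":[0,6,0],"rotation":[0,0,0]}], jaw=215)

```text
t: 7.13
eef_pos: [0.5347, 0.1079, 0.0703]
ee_rot: [-1.577, 0.244, 3.07]
force: [0.2, 0.7, 0.2]
width: 0.0132
```

```bash
python3 -c "
from h import *
tipnow(); plan(tip(.521,.1435,.055,14),4)"
```

```text
tip rack [517.3 145.4 104.3] q [ 0.67  0.13 -0.78  0.34 -0.5   0.55] F [0.2 0.7 0.2] t 7.13
t 7.13 p [0.5347 0.1079 0.0703] rack [0.5257 0.1456 0.0703] F [0.2 0.7 0.2] w 0.0132 rotleft [ 0.3 -0.   0. ] n 4
{'dp': [np.float64(2.1), np.float64(12.2), np.float64(0.6)], 'rotation': [np.float64(0.1), np.float64(-0.0), np.float64(0.0)]}
{'dp': [np.float64(2.1), np.float64(12.2), np.float64(0.6)], 'rotation': [np.float64(0.1), np.float64(-0.0), np.float64(0.0)]}
{'dp': [np.float64(2.1), np.float64(12.2), np.float64(0.6)], 'rotation': [np.float64(0.1), np.float64(-0.0), np.float64(0.0)]}
{'dp': [np.float64(2.1), np.float64(12.2), np.float64(0.5)], 'rotation': [np.float64(0.1), np.float64(-0.0), np.float64(0.0)]}
```

Call:
move_arm(deltas=[{"dp":[3,11,0.5],"rotation":[0,0,0]},{"dp":[3,11,0.5],"rotation":[0,0,0]},{"dp":[3,11,0.5],"rotation":[0,0,0]},{"dp":[2,8,0],"rotation":[0,0,0]}])

```text
t: 7.47
eef_pos: [0.5351, 0.1084, 0.0264]
ee_rot: [-1.58, 0.247, 3.069]
force: [0.1, 1.0, 0.3]
width: 0.0137
```

```bash
python3 -c "
from h import *
tipnow(); plan(tip(.521,.1435,.055,14),2)";  python3 st.py "[.549,.1045,0,-.09,.0]" 12; python3 tip.py | tail -22
```

```text
tip rack [517.4 145.8  60.3] q [ 0.64  0.19 -0.88  0.47 -0.34  0.42] F [0.1 1.  0.3] t 7.47
t 7.47 p [0.5351 0.1084 0.0264] rack [0.526  0.146  0.0264] F [0.1 1.  0.3] w 0.0137 rotleft [ 0.5 -0.1 -0.2] n 2
{'dp': [np.float64(-1.0), np.float64(3.0), np.float64(1.3)], 'rotation': [np.float64(0.2), np.float64(-0.1), np.float64(-0.1)]}
{'dp': [np.float64(-1.0), np.float64(3.0), np.float64(1.3)], 'rotation': [np.float64(0.2), np.float64(-0.1), np.float64(-0.1)]}
t 7.4667 F [0.1 1.  0.3] rackTCP [0.526  0.146  0.0264] q [ 0.64  0.19 -0.88  0.47 -0.34  0.42]
scene [ 5.484e-01  1.053e-01 -1.000e-04 -8.420e-02  3.800e-03] 0.0008 283 rack foot [ 5.395e-01  1.440e-01 -1.000e-04] yaw-rack -0.0132
top [ 5.499e-01  1.041e-01 -4.000e-04 -1.050e-01  5.100e-03] 0.0013 2075 rack foot [ 5.411e-01  1.428e-01 -4.000e-04] yaw-rack -0.034
7.5667 0.013982813135635373 [534.2 107.3  25.8] rack [525.3 145.   25.8]
-80 11 [ 10.  -79.7   9.2] [ 12.1 -75.1  22.5] world z 97.71872892066868
-75 14 [  3.  -74.7 -28.5] [ 11.6 -70.   23. ] world z 93.37886307858834
-70 25 [ -2.9 -69.2 -28. ] [ 12.6 -65.3  21.3] world 
[... 333 characters left out ...]
5.3] [ 12.1 -40.2  21.5] world z 65.64655528797799
-40 29 [ -7.5 -40.  -24.7] [ 11.5 -35.1  20.3] world z 60.813379870951785
-35 3 [ -4.4 -35.    4.6] [ 10.  -34.1   5. ] world z 58.713251128705366
-15 1 [-15.8 -10.2   8.8] [-15.8 -10.2   8.8] world z 39.45118485882615
-10 19 [-15.8  -9.6 -32.9] [15.8 -5.2 37.5] world z 32.03585371042157
-5 30 [-15.9  -5.  -30.2] [-13.5  -0.   28.1] world z 31.182628767171657
0 47 [-15.9   0.  -32. ] [-11.9   4.8  31.7] world z 26.46701333571048
5 55 [-15.7   5.  -32.4] [-9.8  9.9 32.3] world z 21.576945784644128
10 54 [-14.1  10.1 -32.1] [-8.9 15.  31.5] world z 16.345869738043838
15 54 [-12.4  15.  -32.2] [-8.2 19.9 32. ] world z 11.118918905609767
322 225
```

View pics/scene_12.png

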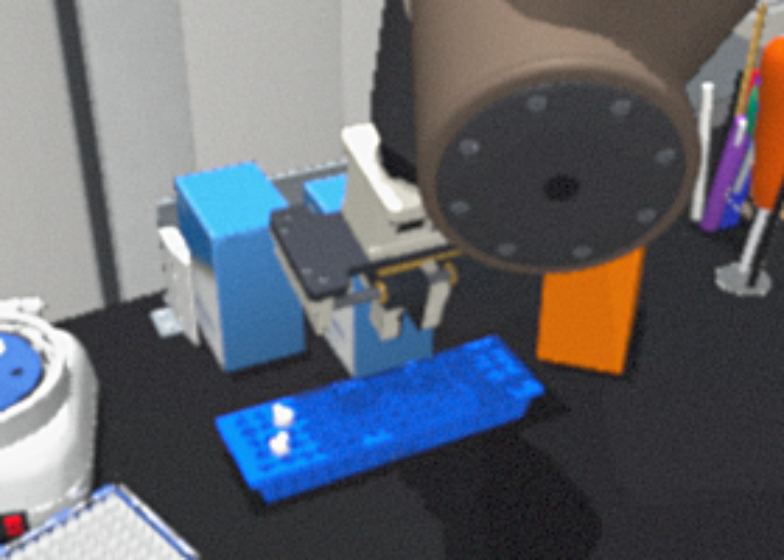

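Tips are in front of the carton at crop (400,330), with the body just above its top and everything clear. I'll lower 5 mm, then start the slide.

Call:
move_arm(deltas=[{"dp":[0,4,2],"rotation":[0,0,0]},{"dp":[-3,2,1],"rotation":[0,0,0]},{"dp":[-3,0.5,0],"rotation":[0,0,0]},{"dp":[-3,0.5,0],"rotation":[0,0,0]}])

```text
t: 7.95
eef_pos: [0.5464, 0.1044, 0.0238]
ee_rot: [-1.58, 0.249, 3.069]
force: [-0.2, 0.8, -1.2]
width: 0.0137
```

```bash
python3 -c "
from h import *
tipnow(); plan(tip(.54,.1425,.055,14),2)";  python3 st.py "[.549,.1045,0,-.09,.0]" 13
```

```text
tip rack [528.9 142.6  57.7] q [ 0.62  0.21 -0.86  0.47 -0.34  0.44] F [-0.2  0.8 -1.2] t 7.95
t 7.95 p [0.5464 0.1044 0.0238] rack [0.5376 0.1429 0.0238] F [-0.2  0.8 -1.2] w 0.0137 rotleft [ 0.5 -0.1 -0.3] n 2
{'dp': [np.float64(-4.9), np.float64(2.7), np.float64(0.2)], 'rotation': [np.float64(0.3), np.float64(-0.0), np.float64(-0.1)]}
{'dp': [np.float64(-4.9), np.float64(2.7), np.float64(0.2)], 'rotation': [np.float64(0.3), np.float64(-0.0), np.float64(-0.1)]}
t 7.95 F [-0.2  0.8 -1.2] rackTCP [0.5376 0.1429 0.0238] q [ 0.62  0.21 -0.86  0.47 -0.34  0.44]
scene [ 5.479e-01  1.057e-01  4.000e-04 -9.080e-02 -2.700e-03] 0.001 288 rack foot [5.390e-01 1.443e-01 4.000e-04] yaw-rack -0.0198
top [ 5.601e-01  1.042e-01 -2.000e-04 -1.299e-01  2.200e-03] 0.0014 1828 rack foot [ 5.513e-01  1.437e-01 -2.000e-04] yaw-rack -0.0589
```

```bash
cat > st2.py <<'E'
from h import *
from station import arm
import sys
x0=eval(sys.argv[1]); tag=sys.argv[2]
tipnow()
for n in ("scene","top"):
    f=arm.grab_frame(n); px=f["pixels"].astype(int); ok=(px[...,2]>px[...,0]+50)
    f["z_map"]=np.where(ok,f["z_map"],0).astype(np.float32)
    x,r,m,Rc=fitc(f,x0,tol=.02,zmin=.05,it=2); x,r,m,Rc=fitc(f,x,it=4,zmin=.05)
    b=Rn.from_euler('z',-TH).apply(x[:3]+Rc@[0,.098,0])
    print(n,"tilt",x[4].round(4),round(r,4),m,"rack front",(Rn.from_euler('z',-TH).apply(x[:3])*1000).round(1),"back",(b*1000).round(1),"yaw",round(x[3]-TH,4),x.round(4))
    cv2.imwrite(f"pics/{n}_{tag}.png",cv2.resize(f["pixels"][100:300,180:460,::-1],None,fx=2.8,fy=2.8))
E
python3 st2.py "[.549,.1045,0,-.09,.0]" 14
```

```text
tip rack [529.2 142.9  57.8] q [ 0.62  0.21 -0.86  0.47 -0.34  0.44] F [ 0.1 -0.9 -0.1] t 8.05
scene tilt 0.0168 0.0009 198 rack front [540.8 144.4  -1.1] back [6.388e+02 1.426e+02 6.000e-01] yaw -0.018 [ 0.5497  0.1056 -0.0011 -0.089   0.0168]
top tilt 0.0041 0.0013 1806 rack front [ 5.404e+02  1.443e+02 -3.000e-01] back [6.383e+02 1.411e+02 1.000e-01] yaw -0.0325 [ 5.492e-01  1.056e-01 -3.000e-04 -1.035e-01  4.100e-03]
```

View pics/top_14.png

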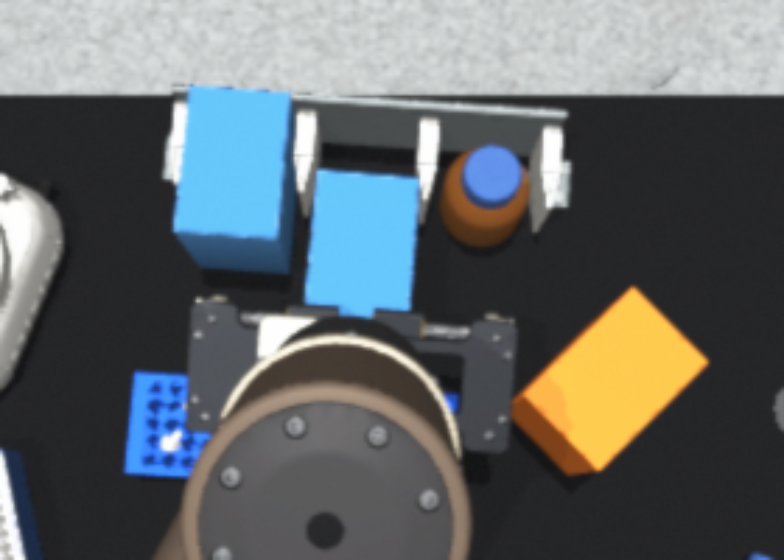

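Call:
move_arm(deltas=[{"dp":[-3,2,0],"rotation":[0,0,0]},{"dp":[-4,2,0],"rotation":[0,0,0]},{"dp":[-4,1,0],"rotation":[0,0,0]},{"dp":[-4,1,0],"rotation":[0,0,0]}])

```text
t: 8.48
eef_pos: [0.562, 0.1028, 0.0213]
ee_rot: [-1.579, 0.249, 3.07]
force: [-1.9, -0.3, 1.2]
width: 0.0138
```

```bash
python3 st2.py "[.554,.1045,0,-.09,.0]" 15
```

```text
tip rack [544.7 142.1  55.2] q [ 0.6   0.24 -0.82  0.45 -0.34  0.48] F [-1.9 -0.3  1.2] t 8.48
scene tilt -0.0046 0.0009 185 rack front [554.  142.6   0.6] back [6.519e+02 1.439e+02 1.000e-01] yaw 0.0138 [ 0.5627  0.1029  0.0006 -0.0572 -0.0046]
top tilt -0.0006 0.0013 1754 rack front [555.5 142.6  -0. ] back [ 6.535e+02  1.417e+02 -1.000e-01] yaw -0.0096 [ 0.5642  0.1029 -0.     -0.0806 -0.0006]
```

It slides upright and has squared itself to the fingers. I'll continue.

Call:
move_arm(deltas=[{"dp":[-4,1,0],"rotation":[0,0,0]},{"dp":[-4,1,0],"rotation":[0,0,0]},{"dp":[-4,1,0],"rotation":[0,0,0]},{"dp":[-4,1,0],"rotation":[0,0,0]}])

```text
t: 8.92
eef_pos: [0.5797, 0.1015, 0.0212]
ee_rot: [-1.579, 0.248, 3.07]
force: [-1.6, 0.5, 0.5]
width: 0.0142
```

```bash
python3 st2.py "[.578,.103,0,-.08,.0]" 16
```

```text
tip rack [562.4 142.1  55.1] q [ 0.58  0.26 -0.78  0.42 -0.36  0.53] F [-1.6  0.5  0.5] t 8.92
scene tilt -0.0043 0.0009 159 rack front [572.1 142.9   0.6] back [6.701e+02 1.441e+02 1.000e-01] yaw 0.0126 [ 0.5808  0.1019  0.0006 -0.0584 -0.0043]
top tilt -0.0003 0.0013 1709 rack front [573.1 143.5  -0. ] back [ 6.711e+02  1.418e+02 -1.000e-01] yaw -0.0175 [ 5.819e-01  1.025e-01 -0.000e+00 -8.850e-02 -3.000e-04]
```

View pics/top_16.png

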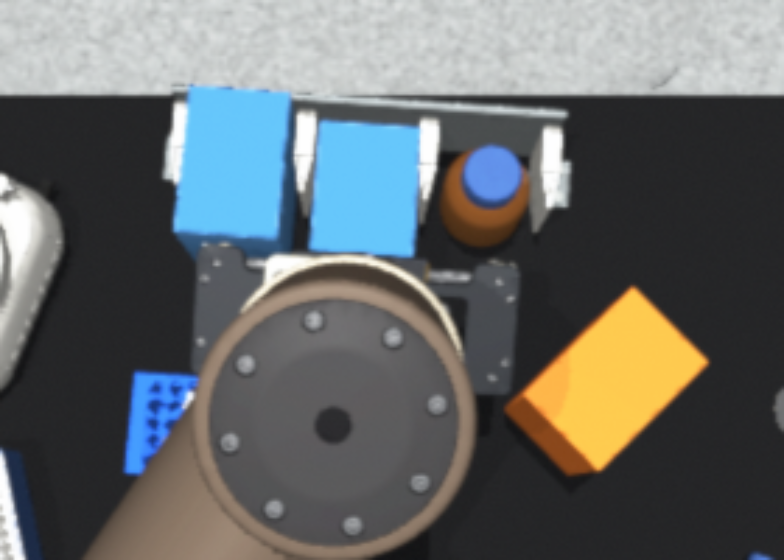

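Call:
move_arm(deltas=[{"dp":[-4,0.5,0],"rotation":[0,0,0]},{"dp":[-4,0.5,0],"rotation":[0,0,0]},{"dp":[-4,0.5,0],"rotation":[0,0,0]},{"dp":[-3,0.7,0],"rotation":[0,0,0]}])

```text
t: 9.35
eef_pos: [0.5955, 0.1001, 0.0223]
ee_rot: [-1.579, 0.247, 3.069]
force: [-1.5, -0.5, -0.0]
width: 0.0137
```

```bash
python3 st2.py "[.594,.1015,0,-.08,.0]" 17
```

```text
tip rack [578.4 141.8  56.2] q [ 0.57  0.28 -0.73  0.39 -0.38  0.58] F [-1.5 -0.5 -0. ] t 9.35
scene tilt 0.0095 0.0008 122 rack front [ 5.888e+02  1.431e+02 -5.000e-01] back [6.868e+02 1.434e+02 5.000e-01] yaw 0.0029 [ 5.975e-01  1.009e-01 -5.000e-04 -6.810e-02  9.500e-03]
top tilt 0.0016 0.0013 1615 rack front [ 5.970e+02  1.423e+02 -1.000e-01] back [695.  141.5   0. ] yaw -0.008 [ 6.056e-01  9.960e-02 -1.000e-04 -7.900e-02  1.600e-03]
```

Call:
move_arm(deltas=[{"dp":[-2,0.3,0],"rotation":[0,0,0]},{"dp":[-2,0.3,0],"rotation":[0,0,0]}])

```text
t: 9.62
eef_pos: [0.5997, 0.0997, 0.0226]
ee_rot: [-1.579, 0.247, 3.069]
force: [-4.4, 2.1, 0.5]
width: 0.0134
```

Call:
move_arm(deltas=[{"dp":[-1.5,0.3,0],"rotation":[0,0,0]}])

```text
t: 9.7
eef_pos: [0.6, 0.0994, 0.0224]
ee_rot: [-1.578, 0.246, 3.069]
force: [-26.7, 11.4, 17.7]
width: 0.0139
```

```bash
python3 st2.py "[.600,.1010,0,-.07,.0]" 18
```

```text
tip rack [582.9 141.4  56.3] q [ 0.56  0.29 -0.72  0.38 -0.38  0.6 ] F [-26.7  11.4  17.7] t 9.7
scene tilt -0.004 0.0009 112 rack front [5.92e+02 1.43e+02 4.00e-01] back [690.  143.5  -0. ] yaw 0.0052 [ 6.007e-01  1.007e-01  4.000e-04 -6.580e-02 -4.000e-03]
top tilt -0.0012 0.0017 1521 rack front [6.092e+02 1.254e+02 1.000e-01] back [ 6.976e+02  1.677e+02 -1.000e-01] yaw 0.4457 [ 6.166e-01  8.190e-02  1.000e-04  3.747e-01 -1.200e-03]
```

The force jumped, so the carton is against the back panel. I'll back off at once.

Call:
move_arm(deltas=[{"dp":[5,-0.5,0],"rotation":[0,0,0]},{"dp":[8,-2,0],"rotation":[0,0,0]},{"dp":[12,-4,0],"rotation":[0,0,0]},{"dp":[15,-12,0],"rotation":[0,0,0]},{"dp":[12,-25,0],"rotation":[0,0,0]}])

```text
t: 10.22
eef_pos: [0.5368, 0.1031, 0.0492]
ee_rot: [-1.575, 0.243, 3.069]
force: [0.3, 0.4, 0.7]
width: 0.0139
```

```bash
python3 -c "
from h import *
tipnow()"
```

```text
tip rack [519.7 140.7  83.2] q [ 0.65  0.16 -0.82  0.38 -0.44  0.52] F [0.3 0.4 0.7] t 10.22
```

Clear. I'll rise and move back so the cameras can see.

Call:
move_arm(deltas=[{"dp":[10,-38,0],"rotation":[0,0,-2]},{"dp":[15,-38,0],"rotation":[0,0,-3]},{"dp":[15,-38,-20],"rotation":[0,0,-3]},{"dp":[20,-30,-35],"rotation":[0,0,-3]},{"dp":[20,-10,-38],"rotation":[0,0,0]}])

```text
t: 10.63
eef_pos: [0.4353, 0.1874, 0.186]
ee_rot: [-1.576, 0.036, 3.07]
force: [2.2, 2.4, -0.1]
width: 0.014
```

Call:
move_arm(deltas=[{"dp":[10,0,-38],"rotation":[0,0,0]},{"dp":[10,0,-38],"rotation":[0,0,0]},{"dp":[10,0,-38],"rotation":[0,0,0]},{"dp":[0,0,-38],"rotation":[0,0,0]},{"dp":[0,0,0],"rotation":[0,0,0]}])

```text
t: 11.05
eef_pos: [0.4145, 0.3532, 0.1947]
ee_rot: [-1.591, 0.046, 3.068]
force: [1.2, 1.1, 1.1]
width: 0.0142
```

```bash
python3 st2.py "[.601,.1007,0,-.066,.0]" 19; python3 - <<'E'
from h import *
from station import arm
import pickle
d={n:arm.grab_frame(n) for n in ("scene","top")}; d0=pickle.load(open("f0.pkl","rb"))
np.set_printoptions(suppress=True,precision=1)
for n in d:
  for nm,dd in (("t0",d0),("now",d)):
    P=cloud(dd[n]);px=dd[n]["pixels"].astype(int); L=Rn.from_euler('z',-TH).apply(P.reshape(-1,3))*1000; z=L[:,2]
    blue=(px[...,2]>px[...,0]+50).ravel()
    k=(z>116)&(z<127)&(L[:,0]>580)&(L[:,0]<720)&(L[:,1]>188)&(L[:,1]<270)&blue
    r=cv2.minAreaRect(L[k,:2].astype(np.float32)); print(n,nm,"c2",np.round(r[0],1),np.round(r[1],1),round(r[2],1))
    k=(z>94)&(z<101)&(L[:,0]>630)&(L[:,0]<700)&(L[:,1]>30)&(L[:,1]<95)&blue; print("  cap",L[k].mean(0),k.sum())
    k=(z>20)&(z<40)&(L[:,0]>430)&(L[:,0]<525)&(L[:,1]>20)&(L[:,1]<290)&blue
    a=L[k]; print("  tube block ext",np.percentile(a,.5,0),np.percentile(a,99.5,0), "left part",np.percentile(a[a[:,1]>200],[1,99],axis=0)[:,:2].ravel())
    k=(z>116)&(z<127)&(L[:,0]>530)&(L[:,0]<720)&(L[:,1]>100)&(L[:,1]<186)&blue
    if k.sum()>100: r=cv2.minAreaRect(L[k,:2].astype(np.float32)); print("  CARTON top",np.round(r[0],1),np.round(r[1],1),round(r[2],1))
    k=(z>30)&(z<95)&(L[:,0]>670)&(L[:,1]>115)&(L[:,1]<175)&~blue; 
    if k.sum()>20: print("  panel",np.median(L[k,0]),k.sum())
    for lo,hi in ((90,112),(178,192)):
        k=(z>75)&(z<81)&(L[:,0]>640)&(L[:,0]<700)&(L[:,1]>lo)&(L[:,1]<hi)&~blue
        if k.sum()>5: print("  div",np.percentile(L[k,1],[2,50,98]),k.sum())
E
```

```text
tip rack [386.8 381.  229.6] q [ 1.09  0.11 -0.33  0.04 -1.09  0.39] F [1.2 1.1 1.1] t 11.05
scene tilt -0.0007 0.001 1560 rack front [5.921e+02 1.435e+02 3.000e-01] back [6.901e+02 1.436e+02 2.000e-01] yaw 0.0015 [ 6.008e-01  1.011e-01  3.000e-04 -6.950e-02 -7.000e-04]
top tilt -0.0003 0.0012 2212 rack front [593.3 142.1  -0. ] back [ 6.913e+02  1.421e+02 -1.000e-01] yaw 0.0005 [ 6.019e-01  9.960e-02 -0.000e+00 -7.050e-02 -3.000e-04]
scene t0 c2 [639.  230.8] [ 66.9 101. ] 89.6
  cap [647.1  63.5  97.6] 122
  tube block ext [439.5  73.1  20.4] [509.3 289.   32.6] left part [439.8 200.8 508.7 289.1]
  panel 693.0384123346544 723
  div [ 93.  104.9 110.7] 68
scene now c2 [638.8 231. ] [101.7  66.2] 0.1
  cap [646.9  63.5  97.4] 126
  tube block ext [439.6  73.2  20.3] [509.  289.   32.1] left part [439.8 200.8 508.4 289.2]
  CARTON top [639.6 143.6] [ 66.6 100.1] 89.4
top t0 c2 [641.  229.5] [66.3 98.9] 89.5
  cap [650.6  60.7  97.6] 323
  tube block ext [441.7  71.9  20.3] [509.7 289.2  33.4] left part [441.9 201.5 509.5 289.1]
  panel 692.8209387303991 300
  div [ 97.1 103.6 109.4] 138
  div [181.7 186.5 191.4] 119
top now c2 [641.3 229.4] [66.1 99.3] 89.8
  cap [650.5  60.5  97.6] 329
  tube block ext [441.8  72.1  20.4] [509.8 289.   32.9] left part [441.9 201.2 509.6 289.2]
  CARTON top [642.1 142.8] [98.6 66.1] 0.0
  div [ 94.9 103.1 108.3] 130
  div [181.8 187.1 191.7] 118
```

View pics/top_19.png

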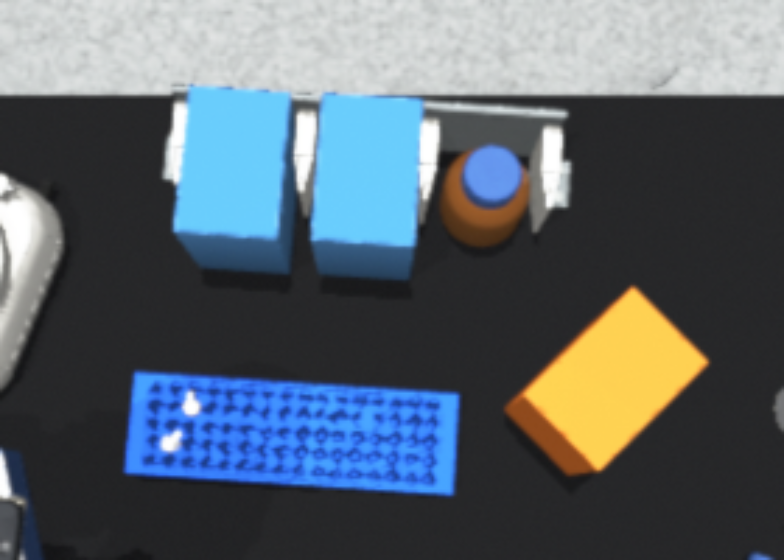

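View pics/scene_19.png

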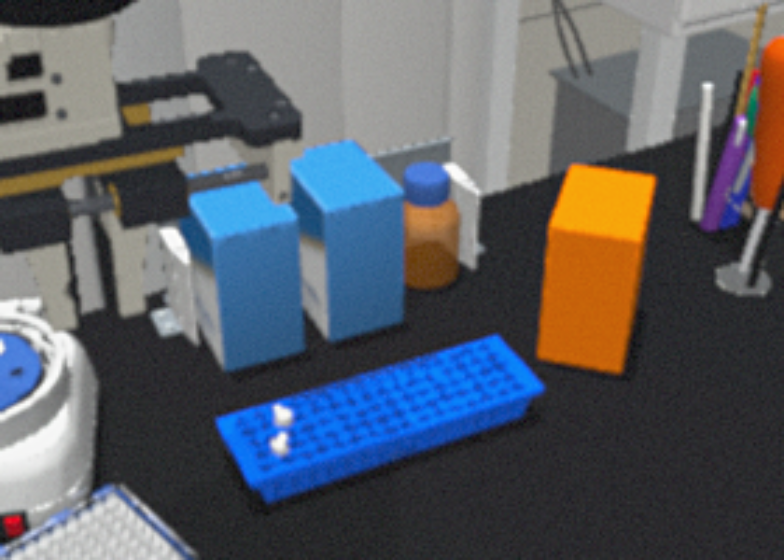

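Both views show the carton at (368,170) in the top crop, upright in the middle bay and flush with carton_2. The tube block, bottle and carton_2 are unmoved to within about 0.5 mm, and the gripper is clear. I'm handing in.

```bash
python3 -c "
from station import arm
s=arm.get_state(); print(s['t'],s['force'],s['qd'].round(3)); print(arm.job_done())"
```

```text
11.25 [ 0.1191829  -0.69860624 -0.13664869] [-0.015 -0.011 -0.002 -0.002  0.001  0.001]
the job is handed in; nothing more can be done
None
```

The carton is standing upright in the middle bay, home against the back panel, and I handed the job in at about 11 s. I tipped it past its balance point by pushing on its upper face. It then fell back onto its base, and I slid it in with the fingertips, pushing about 57 mm above the bench.

**Last checks, from both fixed cameras:**

| Check | Measured | Limit |
|---|---|---|
| Carton tilt | below 0.001 rad | 0.04 rad |
| Angle to the rack | below 0.002 rad | 0.09 rad |
| Back of carton to panel | about 2–3 mm | 6 mm |
| Off the bay's centre line | about 1.5–2.5 mm to the right | 7 mm |
| Tube block, carton_2 and bottle moved | about 0.5 mm or less | 12–15 mm |

The gripper was clear of everything and the force read about zero.

**What went wrong or disagreed:**
- **Fingertip position:** the real fingertips sit about 35 mm behind the reported TCP, seen by both the scene and wrist depth cameras. My first push passed over the carton without touching it, so I planned with the measured offset from then on.
- **Push height:** a steeper tool tilt would have allowed a lower push, but the wrist joints could not reach it. I used about 14° of tilt instead.
- **Force at the panel:** the wrist force rose to about 34 N on the final contact, close to the 38 N limit, and I backed off at once.
- **Top camera:** its carton fit was unreliable during the last few millimetres because the gripper blocked the view. With the arm withdrawn, the two cameras agree to about 1.5 mm.

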